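# Pry open the sample case and pack the test cassettes

### The arm

A 7-joint arm with a two-finger parallel gripper is mounted at the origin on the work surface. World frame = base frame: x ahead of the robot, y to its left, z up, the work surface at z = 0. Lengths are in m, angles in rad, forces in N, time in s.
With the tool pointing down it reaches from about 0.425 to 0.875 m from the base axis. Payload 4.7 kg.
Tool frame: the origin (TCP) lies between the finger pads; the fingertips stand 19 mm ahead of it and the grasp point (between the pads) is the TCP (ctrl.tip_extent is the distance from the TCP to the fingertips, in m); z points along the fingers, y is the line along which they close (so a half turn about z gives the same grasp; the last joint's range is limited). The gripper opens to 87 mm and grips with 3 to 60 N. Pads are 19 mm wide; open, the fingers measure 117 mm over their backs; the gripper's body (75 mm by 190 mm) begins 51 mm behind the grasp point.
Start: joints at [1.289, 0.321, -0.07, 1.45, 0.023, 1.371, -0.057], TCP at [0.189, -0.622, 0.242] pointing down, gripper open.
Joint ranges: [-2.86, 2.86], [-0.3, 2.09], [-1.38, 1.24], [0.06, 2.45], [-1.56, 4.7], [0.09, 2.05], [-2.69, 2.69]. Speed limits (rad/s): [2.57, 2.57, 3.14, 3.14, 3.14, 3.14, 3.14].

### API

Orientations are given as a rotation vector (axis times angle).
In Python, from bench import ctrl gives the robot as it stands.
- The arm moves only by the shell command python3 -m crank 'ROWS' [OPENING] [FORCE]. ROWS is JSON, a list of rows, each an object of numbers: "tx", "ty", "tz": the shift along the tool's x, y, z in mm; "turn": the turn about the tool's z in units of 5 degrees (1.0 is 5 degrees). In form: [{"tx": .., "ty": .., "tz": .., "turn": ..}, ...]. A call has 1 to 5 rows; each row is the pose to reach, as a shift and turn from the pose commanded when the call began, along the tool's axes at that moment; what a row does not reach only later rows make up. A row lasts 1/8 s, in which the tool goes at most 62.5 mm and 10.7 degrees, less where a joint would pass 70% of its speed; a pose out of reach is approached as far as the arm can. A call with a gripper value outside its range is refused whole. OPENING is the finger opening in mm, from 0 to 87, set as the call begins (- or left out, the last holds). The fingers move at their own pace and stop on an object; FORCE is the grip in N (left out, the last holds). Time passes only in rows, so rows that repeat a pose let the fingers close. It gives the time, the measured TCP pose, the force, the opening and the grip force at its end, in the units of the state.
- ctrl.get_state(): the state, without advancing time (a new reading comes with each control period).
- ctrl.get_image(name): name is "side" or "top" or "wrist"; returns (picture, depth): 480x640x3 uint8, red, green, blue; 480x640 float32, m along the optical axis (not along the pixel's ray), 0 where there is no reading.
- ctrl.camera_model(name): a dict with "intrinsics" (3x3 intrinsics, pixels), "origin" and "orientation" of the camera in the world. Camera axes: x right, y down, z forward; pixel columns grow to the right and rows downward; lengths in m; the calibration is good to about 2 mm. A picture is of the moment at which its call begins: read the wrist's pose just before it. camera_model takes no time and is no camera call; for the wrist camera it gives the pose at the moment of the call.
- ctrl.close_job(): hands the job in; it is judged then, once.
Trained networks look in the newest picture that a camera, given by its name, has taken for a name from the list of things; names that differ only in an ending like _2 or _b are one class to them, and where a whole thing is asked for, a point or a joint stands for the part that bears it (a point fixed in the world has none). Each returns a list of dicts, best first, with "confidence" (0 to 1); they miss things now and then, are a little off and sometimes report something else, mostly with a low value. They report only what shows in the picture. A call takes as long as a camera call. They do not tell look-alikes from the thing itself.
- ctrl.recognise(camera, query): "xyz" ([x, y, z] in m, in world coordinates, good to about 4 mm: the middle of the surface that is visible of it).
- ctrl.mark_of(camera, query): "xyz" ([x, y, z] in m, in world coordinates, good to about 4 mm: a listed point, or the origin of a listed thing).
The state is a dict: "time": time; "joint_positions": joint angles; "qd": joint speeds; "joint_torque": joint torques, N m; "position": TCP position; "tool_rot": TCP orientation; "ft_force": force on the tool from outside, world axes, zero at the start; "torque": the same for the moment, N m; "grip_width": opening from 0.0 (shut) to 1.0 (fully open); "grip_force": force on a finger pad.
Only numpy, scipy, OpenCV 4.12 (cv2) and the standard library are available. Lean on these libraries where they do the work, as an engineer would, in place of code of your own. Each camera call takes 0.05 s, during which the arm holds its last target. There are 200 camera calls.

### The job

Pack the used test cassettes for transport: move the blue tube rack off the orange lid of the grey case and stand it upright on the light-blue bench pad, then lever the tight lid up at the notch in the case's front rim with the blade of the spatula. Open the lid wide, lay every cassette that is on the bench inside the case, flat and with its window up, and shut the lid fully. Leave the spatula lying in its dark-blue tray, keep the tube rack upright throughout and leave the other bottles and glassware where they are.

Things in the scene. Friction and masses are not known exactly. Their poses are not given: they have to be found in the camera images.
- case: grey plastic transport case, fixed, outside 150 (its x) x 250 (its y) x 70 mm high without the lid, walls 4 mm; inside 142 x 242 mm, empty, with a dark rigid plastic insert as floor, its top 34 mm above the bench (36 mm below the rim). Origin: centre of its underside. -x side: front, with the pry notch, looking roughly to the robot's right; +x side: hinge
- lid (a joint): angle of the orange lid, rad: 0 shut, grows as its front edge rises, stops at 1.75 (just past upright). Flat plate 152 x 250 x 5 mm, 170 g, lying on the rim (2 mm overhang in front), turning about the line through lid_hinge along the case's y. Stiff hinge (0.2 N m friction): it stays where it is left; raising it at the front edge takes about 2.5 N. No latch
- notch (a point): middle of the pry notch in the case's front wall, in the plane of the wall's outer face: a slot 70 mm wide (along the case's y) and 8 mm high, between the lowered wall (62 mm above the bench) and the lid's underside (70 mm above the bench); the wall is 4 mm thick and the slot opens into the empty case. The only gap wide enough for the blade; too low for a finger
- lid_hinge (a point): middle of the hinge line, at the top of the case's rear (+x) wall, 70 mm above the bench, level with the underside of the shut lid; x and y as the case's, it does not turn with the lid
- lid_edge (a point): middle of the lid's front edge, 153 mm from the hinge line, half way through its thickness; moves with the lid
- rack: blue tube rack 100 (its x) x 42 (its y) x 32 mm with six capped microtubes standing in it up to 44 mm; 140 g. Origin: centre of its underside. It starts standing on the shut lid (top face 75 mm above the bench)
- pad: light-blue bench pad with a darker border, 180 (its x) x 220 (its y) x 2 mm, fixed on the bench to the robot's left, free of other things. Origin: centre of its underside
- tray: shallow dark-blue instrument tray, fixed, 225 (its x) x 90 (its y) x 12 mm high, walls and floor 3 mm. Origin: centre of its underside
- spatula: steel spatula with a dark green handle, 175 mm long, 70 g, lying in the tray. Handle 14 x 14 mm, from 70 mm behind to 15 mm ahead of the origin; blade 18 mm wide and 2 mm thick, reaching 105 mm ahead (+x), its mid-plane 7 mm above the handle's underside. Origin: on the underside of the handle; x along the tool towards the blade tip, z up when it lies flat
- spatula_grip (a point): point on the handle's centre line, 7 mm above the origin: a place to grip it, 13 mm ahead of the centre of mass
- blade_tip (a point): middle of the blade's front edge, 105 mm ahead of spatula_grip
- cassette0: light-blue plastic test cassette, 70 (its x) x 22 (its y) x 7 mm, 15 g, with a white window and dark blue end mark on its upper face, lying flat on the bench (window up); may be absent. Origin: centre of its underside, z up when the window is up
- cassette1: light-blue plastic test cassette, 70 (its x) x 22 (its y) x 7 mm, 15 g, with a white window and dark blue end mark on its upper face, lying flat on the bench (window up); may be absent. Origin: centre of its underside, z up when the window is up
- cassette2: light-blue plastic test cassette, 70 (its x) x 22 (its y) x 7 mm, 15 g, with a white window and dark blue end mark on its upper face, lying flat on the bench (window up); may be absent. Origin: centre of its underside, z up when the window is up
- cassette3: light-blue plastic test cassette, 70 (its x) x 22 (its y) x 7 mm, 15 g, with a white window and dark blue end mark on its upper face, lying flat on the bench (window up); may be absent. Origin: centre of its underside, z up when the window is up
- cassette4: light-blue plastic test cassette, 70 (its x) x 22 (its y) x 7 mm, 15 g, with a white window and dark blue end mark on its upper face, lying flat on the bench (window up); may be absent. Origin: centre of its underside, z up when the window is up
- reagent: amber bottle, 38 mm across, 75 mm high, loose; leave alone. Origin: centre of its underside
- buffer: white bottle with blue cap, 44 mm across, 100 mm high, loose; leave alone. Origin: centre of its underside
- beaker: small glass beaker, 52 mm across, 60 mm high, loose; leave alone. Origin: centre of its underside
- specimen: clear jar with yellow cap, 42 mm across, 55 mm high, loose; leave alone. Origin: centre of its underside
Mind the look-alikes: they are no part of the job. Of the things that look like the spatula, take the one that is farthest from the robot's base at the start.

How it is judged:
By the outcome, as a careful person would: the job done as asked, in the order asked, and still so for the second after the job is handed in, with the robot touching nothing.
Of cassette0, cassette1, cassette2, cassette3, cassette4 only 3 to 5 are there at a start; the rules pass over those that are not, and their reading is None.
At some moment in a run one of cassette0, cassette1, cassette2, cassette3, cassette4 may be knocked a few centimetres aside while the robot is not near it.
It also fails if it takes over 210 s, if anything falls off the work surface, if the arm or the gripper's body presses on something with over 40 N, if the wrist force passes 120 N, or if a joint passes its speed limit or range.

## Working session

There is one attempt and no reset: what is moved stays moved. The work goes in short steps, Python scripts to look and compute and a shell command to move; the robot and the scene stay as the last step left them, time stands still between calls to the robot, and variables do not carry over. Pictures are saved under pics/ and viewed, at most 14 in all, crops included, and the job is handed in when it is done.

```bash
ls; mkdir -p pics; cat > h.py <<'E'
import numpy as np,cv2
from bench import ctrl
from scipy.spatial.transform import Rotation as R
def pose():
    s=ctrl.get_state(); return np.array(s["position"]),R.from_rotvec(s["tool_rot"]),s
def snap(c,name=None):
    p,d=ctrl.get_image(c); 
    if name: cv2.imwrite(f"pics/{name}.png",p[:,:,::-1])
    return p,d
def to_tool(target):
    p,r,s=pose(); return np.round(r.inv().apply(np.array(target)-p)*1000,1)
def px2w(c,d,u,v,cm=None):
    m=cm or ctrl.camera_model(c);K=np.array(m["intrinsics"]);z=d[int(v),int(u)]
    o=np.array(m["orientation"]); Rm=o if o.shape==(3,3) else R.from_rotvec(o).as_matrix()
    return Rm@(np.linalg.inv(K)@[u,v,1]*z)+np.array(m["origin"])
def show(l): return [(np.round(x["xyz"],4).tolist(),round(x["confidence"],2)) for x in l]
E
python3 - <<'E'
from h import *
s=ctrl.get_state();print(s)
for c in("top","side"):
    snap(c,c+"0")
    print(ctrl.camera_model(c))
    for q in["case","notch","lid_hinge","lid_edge","rack","pad","tray","spatula","spatula_grip","blade_tip","cassette0","reagent","buffer","beaker","specimen"]:
        print(c,q,show(ctrl.mark_of(c,q)))
print(ctrl.get_state()["time"])
E
```

```text
pics
{'time': 0.0, 'joint_positions': array([ 1.28907285,  0.32184749, -0.07009617,  1.4516722 ,  0.02259152,
        1.37077757, -0.05689371]), 'qd': array([-0.0008404 ,  0.00044511,  0.0009833 , -0.00114733, -0.00083973,
        0.00083166, -0.00133348]), 'joint_torque': array([ 1.29491771e-03, -4.91288567e+01, -4.03579753e-01, -3.12533927e+01,
       -6.40462409e-02,  4.38146282e-02,  1.72934147e-04]), 'position': array([ 0.18930778, -0.62128777,  0.24044706]), 'tool_rot': array([-3.10541736e+00, -4.62779899e-01,  5.75184739e-04]), 'ft_force': array([ 0.01891434, -0.24813155, -0.08102072]), 'torque': array([ 0.02029062,  0.08868942, -0.0453831 ]), 'grip_force': 0.0, 'grip_width': 0.9984829791251141}
{'intrinsics': array([[511.80955356,   0.        , 314.16093489],
       [  0.        , 511.80955356, 239.43790834],
       [  0.        ,   0.        ,   1.        ]]), 'origin': array([ 0.34285513, -0.03957678,  1.15611679]), 'orientation': array([-2.1144695 ,  2.17475867, -0.14677943])}
top case [([0.5775, 0.0808, 0.0034], 0.74)]
top notch [([0.5798, 0.0078, 0.0684], 0.87)]
top lid_
[... 1932 characters left out ...]
6155, -0.284, 0.0062], 0.83), ([0.4148, -0.3418, 0.0005], 0.22)]
side spatula_grip [([0.2337, -0.3641, 0.0071], 0.88), ([0.6162, -0.2847, 0.0118], 0.83), ([0.6065, -0.4898, -0.0031], 0.53)]
side blade_tip [([0.2788, -0.4534, 0.0051], 0.57)]
side cassette0 [([0.4376, -0.1216, 0.0013], 0.83), ([0.5013, -0.2969, -0.0024], 0.78), ([0.4979, -0.1614, -0.0038], 0.71), ([0.4209, -0.2376, 0.0004], 0.53), ([0.4197, -0.3424, 0.0023], 0.48)]
side reagent [([0.3473, 0.157, -0.0008], 0.7), ([0.6172, -0.2844, 0.0122], 0.64), ([0.4188, -0.344, -0.0001], 0.23)]
side buffer [([0.6808, 0.3786, -0.0013], 0.59)]
side beaker []
side specimen [([0.619, -0.1783, 0.0097], 0.7), ([0.6054, -0.4896, 0.0028], 0.53)]
1.6
```

View pics/top0.png

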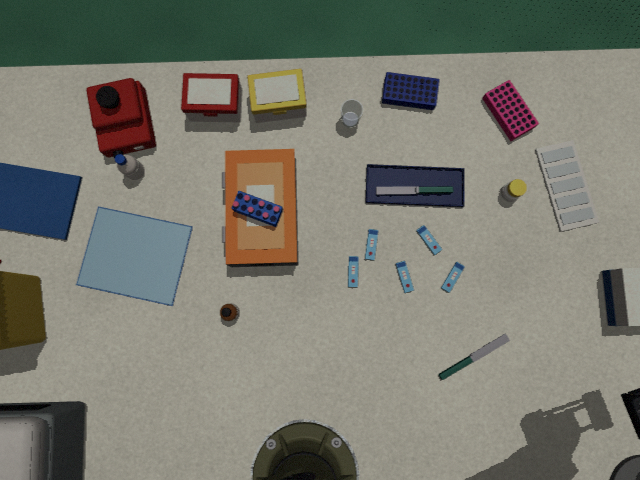

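View pics/side0.png

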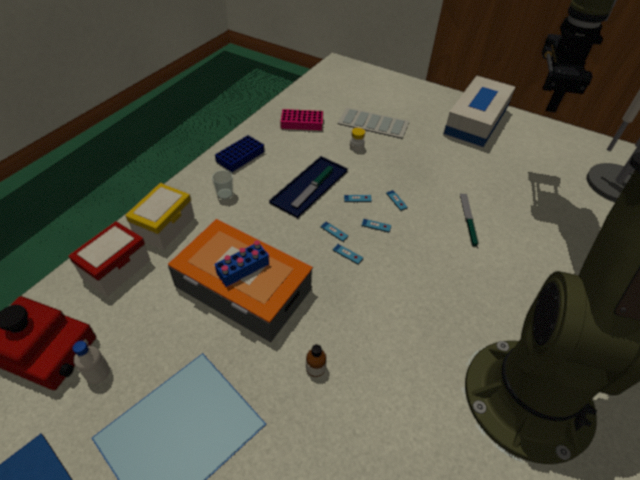

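The top view shows the case at (260,205), with the rack on its lid at (258,208). The tray and green spatula are at (415,188), and the decoy spatula lies on the bench at (475,357). Five cassettes are at (353,271), (372,245), (404,277), (429,240) and (453,277). The pad is at (135,255). The side view agrees with all of this.

Next I'll measure the poses from the depth clouds.

```bash
cat >> h.py <<'E'
def cloud(c):
    p,d=snap(c); m=ctrl.camera_model(c);K=np.array(m["intrinsics"])
    v,u=np.mgrid[:480,:640]
    P=np.stack([(u-K[0,2])/K[0,0]*d,(v-K[1,2])/K[1,1]*d,d],-1)
    W=P@R.from_rotvec(m["orientation"]).as_matrix().T+np.array(m["origin"])
    hsv=cv2.cvtColor(p,cv2.COLOR_RGB2HSV).astype(int)
    return W,hsv,d>0
def rect(pts):
    (cx,cy),(w,h),a=cv2.minAreaRect((pts[:,:2]*1000).astype(np.float32))
    if w<h: w,h,a=h,w,a+90
    return round(cx,1),round(cy,1),round(w,1),round(h,1),round((a+90)%180-90,1),np.round(np.percentile(pts[:,2]*1000,[10,50,90]),1).tolist(),len(pts)
def near(W,x,y,r): return np.hypot(W[...,0]-x,W[...,1]-y)<r
def cassettes(c="top",box=(.25,.65,-.5,-.05)):
    W,h,ok=cloud(c); x0,x1,y0,y1=box
    m=ok&(h[...,0]>92)&(h[...,0]<112)&(h[...,1]>90)&(h[...,2]>90)&(W[...,0]>x0)&(W[...,0]<x1)&(W[...,1]>y0)&(W[...,1]<y1)&(W[...,2]<.06)
    m=cv2.morphologyEx(m.astype(np.uint8),cv2.MORPH_CLOSE,np.ones((5,5)))
    n,L,st,_=cv2.connectedComponentsWithStats(m)
    return [rect(W[(L==i)&ok]) for i in range(1,n) if st[i,4]>60]
E
python3 - <<'E'
from h import *
for r in cassettes(): print("cas",r)
for c in("top","side"):
    W,h,ok=cloud(c)
    H,S,V=h[...,0],h[...,1],h[...,2]
    rk=ok&near(W,.565,.083,.08)&(W[...,2]>.083)
    print(c,"rack",rect(W[rk]))
    lid=ok&near(W,.575,.08,.2)&(H<16)&(S>120)&(W[...,2]>.06)
    print("lid",rect(W[lid]))
    t=ok&near(W,.615,-.285,.05)&(H>60)&(H<95)&(S>80)
    print("handle",rect(W[t]))
    t=ok&near(W,.617,-.22,.05)&(S<70)&(V>70)&(W[...,2]<.04)
    print("blade",rect(W[t]))
    t=ok&near(W,.63,-.275,.15)&(H>108)&(H<130)&(S>100)&(V<110)&(W[...,2]<.04)
    print("tray",rect(W[t]))
    t=ok&near(W,.488,.376,.17)&(H>90)&(H<115)&(S>40)&(W[...,2]<.02)&(V>100)
    print("pad",rect(W[t]))
p,r,s=pose();print(np.round(r.as_matrix(),4))
E
```

```text
cas (500.0, -295.1, 68.4, 21.7, 32.9, [2.3, 5.2, 8.2], 265)
cas (493.8, -163.6, 68.0, 20.1, -10.0, [2.3, 5.0, 8.0], 264)
cas (433.6, -119.5, 68.1, 19.5, -5.2, [2.1, 4.9, 8.3], 222)
cas (418.4, -235.0, 68.2, 20.2, 13.8, [2.2, 5.4, 8.1], 274)
cas (414.8, -343.2, 69.0, 20.0, -33.4, [2.0, 4.7, 7.5], 279)
top rack (565.3, 82.6, 100.1, 42.8, 68.0, [101.5, 105.6, 116.5], 1010)
lid (576.5, 79.5, 250.6, 153.7, 0.0, [70.8, 73.5, 76.2], 5250)
handle (609.9, -294.9, 80.1, 29.3, -71.8, [10.6, 14.9, 17.8], 157)
blade (598.1, -224.4, 88.6, 61.8, 88.7, [-3.4, 6.3, 11.1], 508)
tray (595.5, -267.6, 223.5, 154.7, 86.2, [-1.2, 2.9, 10.4], 918)
pad (484.8, 375.8, 228.6, 186.9, 76.3, [-2.4, 0.5, 3.3], 7935)
side rack (565.0, 86.0, 100.6, 43.5, 68.5, [90.8, 107.0, 118.1], 1274)
lid (577.5, 80.4, 253.1, 154.9, 0.2, [73.7, 75.6, 77.4], 6006)
handle (620.9, -305.1, 56.6, 25.4, 88.5, [8.8, 16.1, 18.8], 106)
blade (597.8, -223.8, 89.5, 59.3, 88.1, [-1.2, 9.1, 12.5], 290)
tray (628.1, -268.7, 229.9, 92.0, 86.1, [1.3, 3.5, 9.4], 1468)
pad (486.0, 376.3, 225.3, 187.9, 76.4, [0.4, 2.2, 4.0], 2128)
[[ 9.566e-01  2.915e-01 -0.000e+00]
 [ 2.915e-01 -9.566e-01 -1.000e-04]
 [-1.000e-04  1.000e-04 -1.000e+00]]
```

```bash
cat > plan.py <<'E'
import sys
from h import *
# plan.py x y z heading  (mm, deg) ; chained: several waypoints separated by '/'
p,r,s=pose(); p=p*1000
hd=np.degrees(np.arctan2(r.as_matrix()[1,0],r.as_matrix()[0,0]))
print("now",np.round(p,1),"hd %.1f t %.2f F %s w %.1fmm g %.1f"%(hd,s["time"],np.round(s["ft_force"],1),s["grip_width"]*87,s["grip_force"]))
for w in " ".join(sys.argv[1:]).split("/"):
    if not w.strip(): continue
    x,y,z,h=map(float,w.split()); a=np.radians(hd)
    d=np.array([x,y,z])-p
    dh=(h-hd+180)%360-180
    print("tx %.1f ty %.1f tz %.1f turn %.2f  (dist %.0f)"%(d[0]*np.cos(a)+d[1]*np.sin(a), d[0]*np.sin(a)-d[1]*np.cos(a), -d[2], -dh/5, np.linalg.norm(d)))
    p=np.array([x,y,z]);hd=h
E
python3 plan.py 450 -200 240 40 / 565 84.5 200 68 / 565 84.5 97 68
```

```text
now [ 189.4 -621.8  241.6] hd 16.9 t 1.75 F [ 0.   0.3 -0.1] w 87.1mm g 0.0
tx 372.2 ty -327.5 tz 1.6 turn -4.61  (dist 496)
tx 271.0 ty -144.0 tz 40.0 turn -5.60  (dist 309)
tx 0.0 ty 0.0 tz 103.0 turn -0.00  (dist 103)
```

```bash
python3 -m crank '[{"tx":47,"ty":-41,"turn":-1},{"tx":93,"ty":-82,"turn":-2},{"tx":140,"ty":-123,"turn":-3},{"tx":186,"ty":-164,"turn":-4},{"tx":233,"ty":-205,"turn":-4.6}]' 80 30; python3 plan.py 450 -200 240 40 / 565 84.5 200 68
```

```text
now [ 189.4 -621.8  241.6] hd 16.9 t 1.75 F [ 0.   0.3 -0.1] w 87.1mm g 0.0
tx 372.2 ty -327.5 tz 1.6 turn -4.61  (dist 496)
tx 271.0 ty -144.0 tz 40.0 turn -5.60  (dist 309)$[0]: bad value
```

```bash
python3 -c "
import math
print(1)"; python3 plan.py 450 -200 240 40 / 565 84.5 200 68 / 565 84.5 97 68
```

```text
1
now [ 189.4 -621.8  241.6] hd 16.9 t 1.75 F [ 0.   0.3 -0.1] w 87.1mm g 0.0
tx 372.2 ty -327.5 tz 1.6 turn -4.61  (dist 496)
tx 271.0 ty -144.0 tz 40.0 turn -5.60  (dist 309)
tx 0.0 ty 0.0 tz 103.0 turn -0.00  (dist 103)
```

```bash
python3 -m crank '[{"tx":47,"ty":-41,"tz":0,"turn":-1},{"tx":93,"ty":-82,"tz":0,"turn":-2},{"tx":140,"ty":-123,"tz":0,"turn":-3},{"tx":186,"ty":-164,"tz":0,"turn":-4},{"tx":233,"ty":-205,"tz":0,"turn":-4.6}]' 80 30; python3 plan.py 450 -200 240 40 / 565 84.5 200 68
```

```text
time: 2.38
position: [0.3534, -0.356, 0.2419]
tool_rot: [2.951, 1.075, 0.0]
ft_force: [0.4, -0.1, 1.0]
grip_width: 0.918
grip_force: 0.0
now [ 353.4 -356.   241.9] hd 40.1 t 2.38 F [ 0.4 -0.1  1. ] w 79.8mm g 0.0
tx 174.3 ty -57.3 tz 1.9 turn 0.01  (dist 184)
tx 271.0 ty -144.0 tz 40.0 turn -5.60  (dist 309)
```

```bash
python3 -m crank '[{"tx":58,"ty":-19,"tz":0,"turn":0},{"tx":116,"ty":-38,"tz":0,"turn":0},{"tx":174,"ty":-57,"tz":0,"turn":0}]'; python3 -m crank '[{"tx":55,"ty":-29,"tz":8,"turn":-1.2},{"tx":110,"ty":-58,"tz":16,"turn":-2.4},{"tx":165,"ty":-87,"tz":24,"turn":-3.6},{"tx":220,"ty":-116,"tz":32,"turn":-4.8},{"tx":271,"ty":-144,"tz":40,"turn":-5.6}]';  python3 plan.py 565 84.5 97 68
```

```text
time: 2.75
position: [0.4502, -0.2007, 0.242]
tool_rot: [2.951, 1.072, 0.001]
ft_force: [1.3, 0.1, -0.0]
grip_width: 0.918
grip_force: 0.0
time: 3.38
position: [0.5654, 0.0838, 0.2017]
tool_rot: [2.603, 1.758, 0.001]
ft_force: [0.7, -1.1, 0.1]
grip_width: 0.926
grip_force: 0.0
now [565.4  83.8 201.7] hd 68.1 t 3.38 F [ 0.7 -1.1  0.1] w 80.5mm g 0.0
tx 0.5 ty -0.7 tz 104.7 turn 0.01  (dist 105)
```

```bash
python3 -m crank '[{"tx":0,"ty":-0.5,"tz":35,"turn":0},{"tx":0,"ty":-0.5,"tz":70,"turn":0},{"tx":0,"ty":-0.5,"tz":104,"turn":0},{"tx":0,"ty":-0.5,"tz":104,"turn":0}]'; python3 -m crank '[{"tx":0,"ty":0,"tz":0,"turn":0},{"tx":0,"ty":0,"tz":0,"turn":0},{"tx":0,"ty":0,"tz":0,"turn":0},{"tx":0,"ty":0,"tz":0,"turn":0},{"tx":0,"ty":0,"tz":0,"turn":0}]' 30 25;  python3 -m crank '[{"tx":0,"ty":0,"tz":-10,"turn":0},{"tx":0,"ty":0,"tz":-50,"turn":0},{"tx":0,"ty":0,"tz":-80,"turn":0}]'; python3 plan.py 485 376 170 70 / 485 376 28 70
```

```text
time: 3.88
position: [0.564, 0.0824, 0.0966]
tool_rot: [-2.604, -1.755, 0.001]
ft_force: [1.5, -0.3, 0.6]
grip_width: 0.917
grip_force: 0.0
time: 4.5
position: [0.5644, 0.0821, 0.0977]
tool_rot: [2.605, 1.755, 0.0]
ft_force: [-0.5, 0.3, 0.1]
grip_width: 0.483
grip_force: 25.0
time: 4.88
position: [0.5643, 0.0825, 0.1793]
tool_rot: [2.605, 1.756, 0.001]
ft_force: [1.2, 0.2, -1.8]
grip_width: 0.477
grip_force: 25.0
now [564.3  82.5 179.3] hd 68.0 t 4.88 F [ 1.2  0.2 -1.8] w 41.5mm g 25.0
tx 242.3 ty -183.6 tz 9.3 turn -0.41  (dist 304)
tx 0.0 ty 0.0 tz 142.0 turn -0.00  (dist 142)
```

```bash
python3 -m crank '[{"tx":48,"ty":-37,"tz":0,"turn":0},{"tx":97,"ty":-73,"tz":0,"turn":0},{"tx":145,"ty":-110,"tz":0,"turn":0},{"tx":194,"ty":-147,"tz":0,"turn":0},{"tx":242,"ty":-184,"tz":10,"turn":0}]'; python3 -m crank '[{"tx":0,"ty":0,"tz":0,"turn":0},{"tx":0,"ty":0,"tz":50,"turn":0},{"tx":0,"ty":0,"tz":100,"turn":0},{"tx":0,"ty":0,"tz":135,"turn":0},{"tx":0,"ty":0,"tz":135,"turn":0}]'; python3 plan.py 485 376 25 68
```

```text
time: 5.5
position: [0.4845, 0.3776, 0.1688]
tool_rot: [2.606, 1.754, 0.003]
ft_force: [0.9, 0.5, -1.3]
grip_width: 0.483
grip_force: 25.0
time: 6.12
position: [0.4832, 0.3728, 0.0299]
tool_rot: [2.606, 1.754, -0.01]
ft_force: [-0.4, -0.5, -0.2]
grip_width: 0.476
grip_force: 25.0
now [483.2 372.8  29.9] hd 67.9 t 6.12 F [-0.4 -0.5 -0.2] w 41.4mm g 25.0
tx 3.6 ty 0.5 tz 4.9 turn -0.02  (dist 6)
```

```bash
python3 -m crank '[{"tx":0,"ty":0,"tz":3,"turn":0},{"tx":0,"ty":0,"tz":5,"turn":0},{"tx":0,"ty":0,"tz":5,"turn":0}]'; python3 plan.py;  python3 -m crank '[{"tx":0,"ty":0,"tz":0,"turn":0},{"tx":0,"ty":0,"tz":0,"turn":0},{"tx":0,"ty":0,"tz":0,"turn":0},{"tx":0,"ty":0,"tz":0,"turn":0}]' 75 25; python3 -m crank '[{"tx":0,"ty":0,"tz":-20,"turn":0},{"tx":0,"ty":0,"tz":-70,"turn":0},{"tx":0,"ty":0,"tz":-120,"turn":0},{"tx":0,"ty":0,"tz":-180,"turn":0}]'; python3 - <<'E'
from h import *
W,h,ok=cloud("side"); print(rect(W[ok&near(W,.484,.375,.08)&(W[...,2]>.012)]))
print(show(ctrl.mark_of("side","rack")))
for q in ("notch","lid_edge","lid_hinge"): print(q,show(ctrl.mark_of("side",q)))
snap("top"); 
for q in ("notch","lid_edge","lid_hinge","spatula_grip","blade_tip"): print(q,show(ctrl.mark_of("top",q)))
E
python3 plan.py 500 -100 205 90 / 615 -285 205 90
```

```text
time: 6.5
position: [0.4852, 0.3759, 0.0287]
tool_rot: [2.605, 1.755, 0.003]
ft_force: [-1.0, -0.7, -1.3]
grip_width: 0.478
grip_force: 25.0
now [485.2 375.9  28.7] hd 67.9 t 6.50 F [-1.  -0.7 -1.3] w 41.6mm g 25.0
time: 7.0
position: [0.4845, 0.3757, 0.0275]
tool_rot: [2.605, 1.756, 0.0]
ft_force: [0.5, 0.2, 0.5]
grip_width: 0.82
grip_force: 0.0
time: 7.5
position: [0.484, 0.3755, 0.21]
tool_rot: [2.605, 1.756, -0.0]
ft_force: [-0.0, 0.3, -0.3]
grip_width: 0.86
grip_force: 0.0
(465.3, 368.2, 130.6, 123.0, 86.7, [305.2, 550.6, 608.2], 34675)
[([0.4845, 0.3769, 0.0016], 0.69), ([0.4376, -0.1248, 0.0028], 0.48)]
notch [([0.5781, 0.0073, 0.0685], 0.81)]
lid_edge [([0.576, 0.004, 0.0732], 0.67)]
lid_hinge [([0.5739, 0.1635, 0.0693], 0.9)]
notch [([0.578, 0.0065, 0.0622], 0.76)]
lid_edge [([0.5746, 0.0022, 0.0747], 0.69)]
lid_hinge []
spatula_grip [([0.2301, -0.3672, 0.0079], 0.87), ([0.616, -0.2842, 0.0135], 0.8), ([0.6195, -0.1808, 0.0105], 0.22)]
blade_tip [([0.2795, -0.4573, 0.0091], 0.77), ([0.6162, -0.1785, 0.0093], 0.68)]
now [484.1 375.3 206.4] hd 68.0 t 8.05 F [-0.9  0.6 -0.5] w 75.3mm g 0.0
tx -434.6 ty 193.1 tz 1.4 turn -4.41  (dist 476)
tx -185.0 ty 115.0 tz -0.0 turn -0.00  (dist 218)
```

```bash
python3 -m crank '[{"tx":-54,"ty":24,"tz":0,"turn":-0.6},{"tx":-109,"ty":48,"tz":0,"turn":-1.2},{"tx":-163,"ty":72,"tz":0,"turn":-1.8},{"tx":-217,"ty":96,"tz":0,"turn":-2.4},{"tx":-271,"ty":121,"tz":0,"turn":-3}]' 24 30;  python3 plan.py 500 -100 205 90 / 615 -285 205 90
```

```text
time: 8.68
position: [0.4945, 0.0771, 0.2073]
tool_rot: [2.352, 2.083, -0.0]
ft_force: [1.0, -0.7, -0.4]
grip_width: 0.377
grip_force: 0.0
now [494.5  77.1 207.3] hd 83.0 t 8.68 F [ 1.  -0.7 -0.4] w 32.8mm g 0.0
tx -175.1 ty 26.9 tz 2.3 turn -1.39  (dist 177)
tx -185.0 ty 115.0 tz -0.0 turn -0.00  (dist 218)
```

```bash
python3 -m crank '[{"tx":-58,"ty":9,"tz":0,"turn":-0.5},{"tx":-117,"ty":18,"tz":0,"turn":-1},{"tx":-175,"ty":27,"tz":0,"turn":-1.4}]'; python3 -m crank '[{"tx":-46,"ty":29,"tz":0,"turn":0},{"tx":-92,"ty":58,"tz":0,"turn":0},{"tx":-138,"ty":87,"tz":0,"turn":0},{"tx":-185,"ty":115,"tz":0,"turn":0},{"tx":-185,"ty":115,"tz":0,"turn":0}]'; python3 - <<'E'
from h import *
p,d=snap("wrist","w1"); print(show(ctrl.mark_of("wrist","spatula_grip")),show(ctrl.mark_of("wrist","blade_tip")),show(ctrl.mark_of("wrist","tray")))
W,h,ok=cloud("wrist"); H,S,V=h[...,0],h[...,1],h[...,2]
t=ok&near(W,.615,-.285,.09)&(H>60)&(H<95)&(S>80)&(W[...,2]<.04)&(W[...,2]>.01); print(rect(W[t]))
t=ok&(W[...,2]>.0095)&(W[...,2]<.0135)&(W[...,0]<.605)&(abs(W[...,1]+.285)<.02)&(H>105)&(H<130)
print(np.percentile(W[t][:,0],[2,50,98]) if t.any() else None, t.sum())
E
python3 plan.py
```

```text
time: 9.05
position: [0.4999, -0.0999, 0.2074]
tool_rot: [2.221, 2.222, -0.0]
ft_force: [1.3, -1.2, 0.0]
grip_width: 0.28
grip_force: 0.0
time: 9.68
position: [0.6147, -0.2883, 0.2045]
tool_rot: [-2.228, -2.212, 0.002]
ft_force: [-1.3, -0.1, -0.0]
grip_width: 0.275
grip_force: 0.0
[([0.6171, -0.285, 0.0128], 0.69)] [([0.6227, -0.1831, 0.0104], 0.96)] [([0.6308, -0.2712, -0.0026], 0.89)]
(639.7, -290.7, 130.0, 60.2, 85.9, [16.5, 17.5, 18.4], 1286)
[0.58277814 0.58479439 0.58701755] 112
now [ 615.1 -281.3  207.8] hd 90.1 t 9.93 F [-0.  -0.5 -0.3] w 23.9mm g 0.0
```

View pics/w1.png

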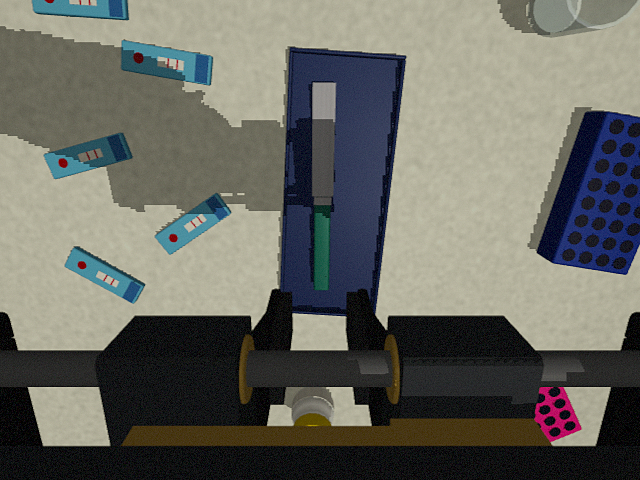

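The wrist view shows the spatula lying in the tray, with the handle at (321,205–290) and the blade tip at (324,82). It sits about 30 mm from the tray's left wall.

```bash
python3 - <<'E'
from h import *
p,d=snap("wrist"); 
for u,v in [(323.5,84),(323.5,150),(322.5,180),(321.5,210),(321.5,230),(321.5,250),(321,270),(321,287)]: print(u,v,np.round(px2w("wrist",d,u,v),4))
E
python3 plan.py
```

```text
323.5 84 [ 0.6191 -0.1737  0.0042]
323.5 150 [ 0.6192 -0.2252  0.0108]
322.5 180 [ 0.6185 -0.25    0.0109]
321.5 210 [ 0.6177 -0.2746  0.0171]
321.5 230 [ 0.6177 -0.2922  0.0175]
321.5 250 [ 0.6178 -0.3103  0.0181]
321 270 [ 0.6174 -0.3293  0.0176]
321 287 [ 0.6174 -0.346   0.0171]
now [ 615.  -281.5  208.1] hd 90.1 t 9.97 F [0.5 0.4 0.9] w 23.9mm g 0.0
```

```bash
python3 -m crank '[{"tx":-3.5,"ty":3.5,"tz":50,"turn":0.15},{"tx":-3.5,"ty":3.5,"tz":100,"turn":0.15},{"tx":-3.5,"ty":3.5,"tz":145,"turn":0.15},{"tx":-3.5,"ty":3.5,"tz":165,"turn":0.15},{"tx":-3.5,"ty":3.5,"tz":165,"turn":0.15}]'; python3 plan.py 618.5 -285 23 89.3
```

```text
time: 10.6
position: [0.618, -0.2859, 0.042]
tool_rot: [-2.235, -2.206, 0.001]
ft_force: [-0.3, -0.5, 1.3]
grip_width: 0.278
grip_force: 0.0
now [ 618.  -285.9   42. ] hd 89.2 t 10.60 F [-0.3 -0.5  1.3] w 24.2mm g 0.0
tx 1.0 ty 0.5 tz 19.0 turn -0.01  (dist 19)
```

```bash
python3 -m crank '[{"tx":0,"ty":0.5,"tz":8,"turn":0},{"tx":0,"ty":0.5,"tz":15,"turn":0},{"tx":0,"ty":0.5,"tz":18.5,"turn":0},{"tx":0,"ty":0.5,"tz":18.5,"turn":0}]'; python3 plan.py; python3 -m crank '[{"tx":0,"ty":0,"tz":0,"turn":0},{"tx":0,"ty":0,"tz":0,"turn":0},{"tx":0,"ty":0,"tz":0,"turn":0},{"tx":0,"ty":0,"tz":0,"turn":0}]' 5 60; python3 plan.py;  python3 -m crank '[{"tx":0,"ty":0,"tz":-10,"turn":0},{"tx":0,"ty":0,"tz":-60,"turn":0},{"tx":0,"ty":0,"tz":-110,"turn":0},{"tx":0,"ty":0,"tz":-110,"turn":0}]'; python3 plan.py
```

```text
time: 11.1
position: [0.619, -0.2866, 0.024]
tool_rot: [-2.237, -2.206, 0.0]
ft_force: [-0.3, 0.8, -0.6]
grip_width: 0.274
grip_force: 0.0
now [ 619.  -286.6   24. ] hd 89.2 t 11.10 F [-0.3  0.8 -0.6] w 23.9mm g 0.0
time: 11.6
position: [0.6191, -0.2867, 0.0243]
tool_rot: [2.237, 2.206, -0.0]
ft_force: [-0.8, -0.1, 1.2]
grip_width: 0.154
grip_force: 59.9
now [ 619.1 -286.7   24.3] hd 89.2 t 11.60 F [-0.8 -0.1  1.2] w 13.4mm g 59.9
time: 12.1
position: [0.6224, -0.2873, 0.1403]
tool_rot: [2.23, 2.199, 0.006]
ft_force: [0.4, 1.1, -1.2]
grip_width: 0.154
grip_force: 59.9
now [ 622.4 -287.3  140.3] hd 89.2 t 12.10 F [ 0.4  1.1 -1.2] w 13.4mm g 59.9
```

```bash
python3 plan.py 578 -140 110 90 / 578 -126 80 90
```

```text
now [ 622.4 -287.3  140.3] hd 89.2 t 12.10 F [ 0.4  1.1 -1.2] w 13.4mm g 59.9
tx 146.7 ty -46.5 tz 30.3 turn -0.16  (dist 157)
tx 14.0 ty -0.0 tz 30.0 turn -0.00  (dist 33)
```

```bash
python3 -m crank '[{"tx":37,"ty":-11,"tz":5,"turn":-0.1},{"tx":74,"ty":-22,"tz":10,"turn":-0.1},{"tx":111,"ty":-34,"tz":20,"turn":-0.1},{"tx":147,"ty":-43,"tz":27,"turn":-0.1},{"tx":147,"ty":-43,"tz":27,"turn":-0.1}]'; python3 - <<'E'
from h import *
snap("side"); 
for i in range(3): print(show(ctrl.mark_of("side","blade_tip"))[:2],show(ctrl.mark_of("side","spatula_grip"))[:2])
snap("top"); print(show(ctrl.mark_of("top","blade_tip"))[:2],show(ctrl.mark_of("top","notch"))[:2])
snap("wrist","w2")
print(show(ctrl.mark_of("wrist","blade_tip"))[:2],show(ctrl.mark_of("wrist","notch"))[:2])
E
python3 plan.py 578 -126 80 90
```

```text
time: 12.72
position: [0.5768, -0.1345, 0.106]
tool_rot: [-2.218, -2.22, 0.001]
ft_force: [0.4, 0.6, -0.3]
grip_width: 0.153
grip_force: 59.9
[([0.2766, -0.452, 0.0084], 0.91), ([0.5774, -0.0263, 0.0942], 0.84)] [([0.231, -0.3646, 0.0082], 0.8), ([0.5759, -0.1302, 0.091], 0.56)]
[([0.2766, -0.452, 0.0084], 0.91), ([0.5774, -0.0263, 0.0942], 0.84)] [([0.231, -0.3646, 0.0082], 0.8), ([0.5759, -0.1302, 0.091], 0.56)]
[([0.2766, -0.452, 0.0084], 0.91), ([0.5774, -0.0263, 0.0942], 0.84)] [([0.231, -0.3646, 0.0082], 0.8), ([0.5759, -0.1302, 0.091], 0.56)]
[([0.5806, -0.0369, 0.0943], 0.62), ([0.2796, -0.4573, 0.0055], 0.58)] [([0.5798, 0.0081, 0.0679], 0.68), ([0.5754, 0.0027, 0.0724], 0.28)]
[([0.5773, -0.0318, 0.0937], 0.7)] []
now [ 578.1 -139.1  107. ] hd 89.7 t 13.38 F [-0.1  0.8 -2. ] w 13.2mm g 59.9
tx 13.1 ty -0.2 tz 27.0 turn -0.06  (dist 30)
```

View pics/w2.png

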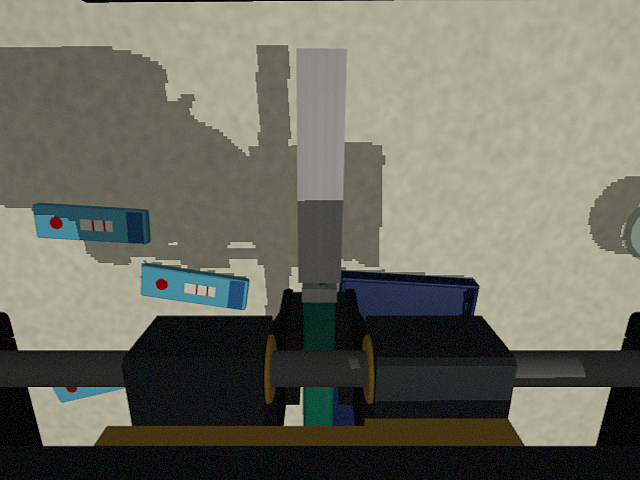

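```bash
python3 -m crank '[{"tx":0,"ty":0,"tz":10,"turn":-0.06},{"tx":0,"ty":0,"tz":20,"turn":-0.06},{"tx":13,"ty":0,"tz":27,"turn":-0.06},{"tx":13,"ty":0,"tz":27,"turn":-0.06},{"tx":13,"ty":0,"tz":27,"turn":-0.06}]'; python3 - <<'E'
from h import *
p,d=snap("side","s2"); print(show(ctrl.mark_of("side","blade_tip"))[:2],show(ctrl.mark_of("side","notch"))[:2],show(ctrl.mark_of("side","lid_edge"))[:2])
cv2.imwrite("pics/s2c.png",cv2.resize(p[190:330,230:390,::-1],None,fx=4,fy=4))
W,h,ok=cloud("side"); H,S,V=h[...,0],h[...,1],h[...,2]
t=ok&(W[...,0]>.568)&(W[...,0]<.588)&(W[...,1]>-.09)&(W[...,1]<-.022)&(W[...,2]>.05)&(W[...,2]<.09)
print(t.sum(),np.percentile(W[t],[5,50,95],axis=0).round(4))
t=ok&(H<16)&(S>120)&(W[...,0]>.54)&(W[...,0]<.62)&(W[...,1]>.01)&(W[...,1]<.14)&(W[...,2]>.06)
print(t.sum(),np.percentile(W[t][:,2],[10,50,90]).round(4))
for i in range(3): print(np.round(pose()[0]*1000,1)); snap("side")
E
```

```text
time: 14.0
position: [0.5784, -0.1256, 0.0802]
tool_rot: [2.22, 2.222, 0.0]
ft_force: [-0.2, 0.4, 0.0]
grip_width: 0.152
grip_force: 59.9
[([0.2771, -0.4522, 0.004], 0.88), ([0.5791, -0.02, 0.0655], 0.7)] [([0.5761, 0.0047, 0.0681], 0.98)] [([0.5774, 0.0014, 0.0751], 0.73)]
196 [[ 0.5701 -0.0869  0.0652]
 [ 0.5784 -0.0555  0.0674]
 [ 0.5869 -0.0251  0.0699]]
1039 [0.0742 0.0759 0.0776]
[ 578.4 -126.4   80.4]
[ 578.3 -126.3   80.3]
[ 578.3 -126.3   80.2]
```

View pics/s2c.png

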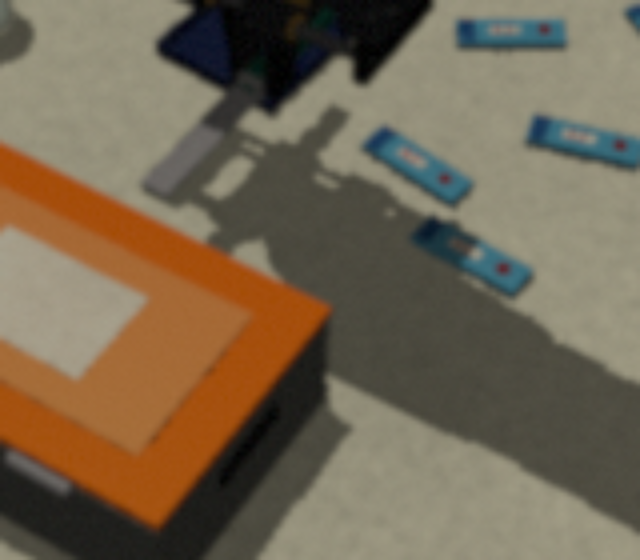

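The crop shows the blade at (185,160) pointing level at the front edge of the lid. Its top is at about 66.6 mm, inside the slot, so I can insert it.

```bash
python3 -m crank '[{"tx":12,"ty":0,"tz":0,"turn":0},{"tx":24,"ty":0,"tz":0,"turn":0},{"tx":36,"ty":0,"tz":0,"turn":0},{"tx":48,"ty":0,"tz":0,"turn":0},{"tx":48,"ty":0,"tz":0,"turn":0}]'; python3 -m crank '[{"tx":0,"ty":0,"tz":0,"turn":0},{"tx":0,"ty":0,"tz":0,"turn":0}]'; python3 plan.py;
```

```text
time: 15.02
position: [0.5783, -0.0761, 0.0802]
tool_rot: [-2.218, -2.224, -0.001]
ft_force: [0.5, 0.8, -0.6]
grip_width: 0.151
grip_force: 59.9
time: 15.28
position: [0.5782, -0.0788, 0.08]
tool_rot: [2.222, 2.22, -0.001]
ft_force: [0.2, -0.3, -0.3]
grip_width: 0.152
grip_force: 59.9
now [578.2 -78.8  80. ] hd 89.9 t 15.28 F [ 0.2 -0.3 -0.3] w 13.2mm g 59.9
```

```bash
python3 -m crank '[{"tx":0,"ty":0,"tz":-5,"turn":0},{"tx":0,"ty":0,"tz":-10,"turn":0},{"tx":0,"ty":0,"tz":-15,"turn":0},{"tx":0,"ty":0,"tz":-20,"turn":0},{"tx":0,"ty":0,"tz":-25,"turn":0}]'; python3 - <<'E'
from h import *
p,d=snap("side","s3"); print(show(ctrl.mark_of("side","blade_tip"))[:2],show(ctrl.mark_of("side","lid_edge"))[:2])
cv2.imwrite("pics/s3c.png",cv2.resize(p[190:330,150:350,::-1],None,fx=3,fy=3))
E
python3 plan.py
```

```text
time: 15.9
position: [0.5781, -0.0775, 0.1053]
tool_rot: [-2.221, -2.222, -0.0]
ft_force: [-0.4, 0.6, -4.3]
grip_width: 0.149
grip_force: 59.9
[([0.2771, -0.4535, 0.0068], 0.85), ([0.5784, 0.0312, 0.0902], 0.52)] [([0.5761, 0.0084, 0.0975], 0.87)]
now [578.4 -77.8 105.4] hd 90.0 t 16.05 F [-1.   0.3 -2.2] w 13.5mm g 59.9
```

View pics/s3c.png

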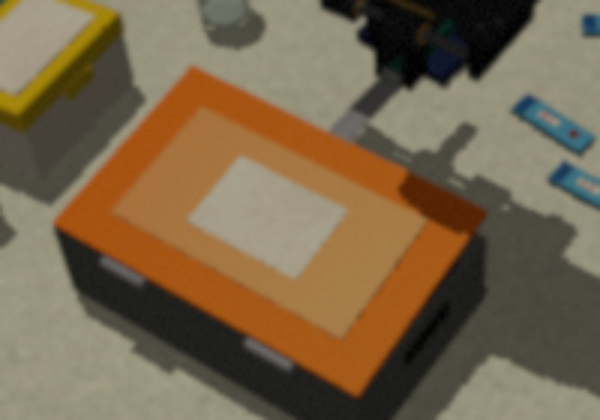

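The lid's front edge has lifted onto the blade at (350,125), so I'll keep moving along the arc.

```bash
python3 -m crank '[{"tx":0,"ty":0,"tz":-9,"turn":0},{"tx":1,"ty":0,"tz":-18,"turn":0},{"tx":4,"ty":0,"tz":-32,"turn":0},{"tx":9,"ty":0,"tz":-45,"turn":0},{"tx":15,"ty":0,"tz":-57,"turn":0}]'; python3 -m crank '[{"tx":5,"ty":0,"tz":-7,"turn":0},{"tx":10,"ty":0,"tz":-14,"turn":0},{"tx":16,"ty":0,"tz":-20,"turn":0},{"tx":22,"ty":0,"tz":-27,"turn":0},{"tx":27,"ty":0,"tz":-32,"turn":0}]'; python3 - <<'E'
from h import *
p,d=snap("side","s4"); print(show(ctrl.mark_of("side","blade_tip"))[:2],show(ctrl.mark_of("side","lid_edge"))[:2])
E
python3 plan.py
```

```text
time: 16.68
position: [0.5784, -0.0629, 0.1633]
tool_rot: [2.221, 2.221, 0.0]
ft_force: [0.6, -0.4, -3.7]
grip_width: 0.145
grip_force: 59.9
time: 17.3
position: [0.5782, -0.0355, 0.1944]
tool_rot: [2.221, 2.222, -0.0]
ft_force: [0.6, -1.2, -3.2]
grip_width: 0.153
grip_force: 59.9
[([0.2768, -0.4541, 0.0064], 0.89), ([0.5765, 0.0709, 0.1792], 0.84)] [([0.5757, 0.0645, 0.1924], 0.94)]
now [578.4 -35.3 194.5] hd 90.0 t 17.45 F [-0.4  0.5 -2.1] w 13.3mm g 59.9
```

```bash
python3 -m crank '[{"tx":7,"ty":0,"tz":-5,"turn":0},{"tx":15,"ty":0,"tz":-9,"turn":0},{"tx":22,"ty":0,"tz":-13,"turn":0},{"tx":29,"ty":0,"tz":-16,"turn":0},{"tx":36,"ty":0,"tz":-19,"turn":0}]'; python3 -m crank '[{"tx":9,"ty":0,"tz":-3,"turn":0},{"tx":18,"ty":0,"tz":-6,"turn":0},{"tx":27,"ty":0,"tz":-7,"turn":0},{"tx":36,"ty":0,"tz":-8,"turn":0},{"tx":45,"ty":0,"tz":-9,"turn":0}]';  python3 -m crank '[{"tx":7,"ty":0,"tz":0,"turn":0},{"tx":14,"ty":0,"tz":0,"turn":0},{"tx":18,"ty":0,"tz":0,"turn":0}]'; python3 - <<'E'
from h import *
p,d=snap("side","s5"); print(show(ctrl.mark_of("side","blade_tip"))[:2],show(ctrl.mark_of("side","lid_edge"))[:2])
E
python3 plan.py
```

```text
time: 18.08
position: [0.5783, 0.0006, 0.2134]
tool_rot: [2.221, 2.221, 0.0]
ft_force: [-0.0, -2.5, -0.4]
grip_width: 0.154
grip_force: 59.9
time: 18.7
position: [0.5781, 0.0457, 0.222]
tool_rot: [-2.221, -2.221, 0.0]
ft_force: [-0.2, -1.9, -0.5]
grip_width: 0.15
grip_force: 59.9
time: 19.08
position: [0.5781, 0.0636, 0.2219]
tool_rot: [-2.221, -2.222, 0.0]
ft_force: [1.0, -2.0, -1.2]
grip_width: 0.152
grip_force: 59.9
[([0.578, 0.1704, 0.2091], 0.92), ([0.2753, -0.4542, 0.0056], 0.72)] [([0.578, 0.1759, 0.2224], 0.97)]
now [578.   63.7 221.9] hd 90.0 t 19.23 F [ 0.8 -0.3 -0.4] w 13.3mm g 59.9
```

View pics/s5.png

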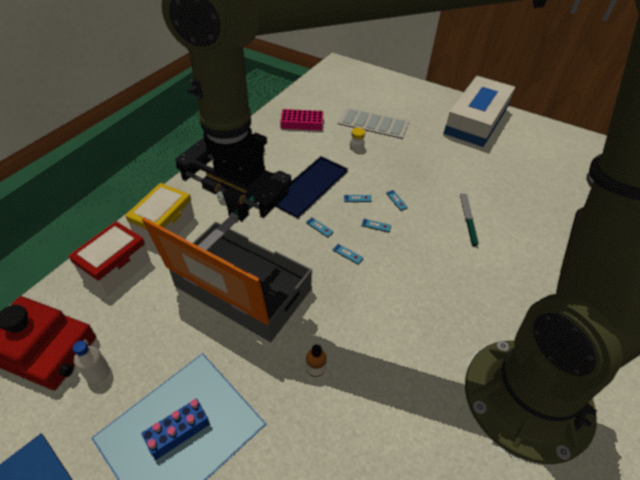

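The side view shows the lid past upright, at about 1.7 rad (200,270). The rack stands upright on the pad at (175,425). One cassette appears to have been knocked, now at (320,227). Next the spatula goes back to its tray.

```bash
python3 -m crank '[{"tx":-40,"ty":0,"tz":0,"turn":0},{"tx":-95,"ty":10,"tz":0,"turn":0},{"tx":-150,"ty":20,"tz":0,"turn":0},{"tx":-205,"ty":30,"tz":0,"turn":0},{"tx":-260,"ty":40,"tz":0,"turn":0}]'; python3 plan.py 628 -287 150 87 / 628 -287 35 87
```

```text
time: 19.85
position: [0.6184, -0.1986, 0.2221]
tool_rot: [-2.221, -2.221, -0.001]
ft_force: [0.4, 0.4, 0.2]
grip_width: 0.151
grip_force: 59.9
now [ 618.4 -198.6  222.1] hd 90.0 t 19.85 F [0.4 0.4 0.2] w 13.1mm g 59.9
tx -88.4 ty 9.6 tz 72.1 turn 0.60  (dist 115)
tx 0.0 ty 0.0 tz 115.0 turn -0.00  (dist 115)
```

```bash
python3 -m crank '[{"tx":-44,"ty":5,"tz":36,"turn":0.3},{"tx":-88,"ty":9.5,"tz":72,"turn":0.6},{"tx":-88,"ty":9.5,"tz":120,"turn":0.6},{"tx":-88,"ty":9.5,"tz":165,"turn":0.6},{"tx":-88,"ty":9.5,"tz":187,"turn":0.6}]'; python3 -m crank '[{"tx":0,"ty":0,"tz":0,"turn":0},{"tx":0,"ty":0,"tz":5,"turn":0},{"tx":0,"ty":0,"tz":9,"turn":0},{"tx":0,"ty":0,"tz":9,"turn":0}]'; python3 plan.py
```

```text
time: 20.48
position: [0.626, -0.2844, 0.0318]
tool_rot: [-2.276, -2.159, 0.002]
ft_force: [-0.1, 0.7, 0.6]
grip_width: 0.153
grip_force: 59.9
time: 20.98
position: [0.628, -0.2852, 0.0268]
tool_rot: [2.278, 2.162, 0.0]
ft_force: [-0.4, 0.2, -0.3]
grip_width: 0.153
grip_force: 59.9
now [ 628.  -285.2   26.8] hd 87.0 t 20.98 F [-0.4  0.2 -0.3] w 13.3mm g 59.9
```

```bash
python3 -m crank '[{"tx":0,"ty":0,"tz":2,"turn":0},{"tx":0,"ty":0,"tz":2,"turn":0}]'; python3 -m crank '[{"tx":0,"ty":0,"tz":0,"turn":0},{"tx":0,"ty":0,"tz":0,"turn":0},{"tx":0,"ty":0,"tz":0,"turn":0}]' 30 25; python3 -m crank '[{"tx":0,"ty":0,"tz":-15,"turn":0},{"tx":0,"ty":0,"tz":-60,"turn":0},{"tx":0,"ty":0,"tz":-115,"turn":0},{"tx":-30,"ty":-40,"tz":-175,"turn":0}]'; python3 - <<'E'
from h import *
for r in cassettes(): print("cas",r)
for r in cassettes("side"): print("cas s",r)
print(show(ctrl.mark_of("top","cassette0")))
E
python3 plan.py
```

```text
time: 21.22
position: [0.6279, -0.2852, 0.0243]
tool_rot: [2.278, 2.162, 0.0]
ft_force: [-0.3, 0.5, -0.1]
grip_width: 0.155
grip_force: 59.9
time: 21.6
position: [0.6277, -0.285, 0.0241]
tool_rot: [2.279, 2.162, -0.0]
ft_force: [-1.1, -0.4, 0.2]
grip_width: 0.332
grip_force: 0.0
time: 22.1
position: [0.5972, -0.3038, 0.1907]
tool_rot: [2.27, 2.168, 0.006]
ft_force: [1.3, -1.4, -0.2]
grip_width: 0.345
grip_force: 0.0
cas (529.6, -156.3, 68.2, 19.5, -10.3, [2.6, 5.2, 8.0], 257)
cas (496.9, -297.4, 61.0, 20.1, 32.6, [2.9, 5.3, 8.1], 213)
cas (433.7, -119.7, 68.2, 19.5, -5.2, [2.4, 5.7, 8.5], 216)
cas (414.8, -342.8, 68.7, 20.4, -33.7, [2.1, 5.0, 8.0], 281)
cas (413.4, -236.9, 56.5, 19.5, 15.5, [3.0, 5.3, 8.0], 215)
cas s (416.2, -339.9, 66.5, 21.8, -34.5, [5.0, 7.2, 8.9], 133)
cas s (531.8, -154.3, 67.6, 21.6, -8.7, [5.1, 7.4, 9.1], 148)
cas s (434.5, -118.6, 67.1, 20.6, -2.3, [5.5, 7.2, 9.0], 175)
[([0.4341, -0.118, -0.0029], 0.86), ([0.4157, -0.3417, -0.004], 0.76), ([0.6289, -0.285, 0.0132], 0.67), ([0.5325, -0.1555, 0.0031], 0.62), ([0.5004, -0.293, 0.0027], 0.61), ([0.4217, -0.2343, 0.0024], 0.51)]
now [ 594.8 -310.6  192.1] hd 86.8 t 22.25 F [ 0.4  0.8 -0.4] w 29.9mm g 0.0
```

```bash
python3 plan.py 500 -294.5 100 33 / 500 -294.5 21 33
```

```text
now [ 594.8 -310.6  192.1] hd 86.8 t 22.25 F [ 0.4  0.8 -0.4] w 29.9mm g 0.0
tx 10.7 ty -95.6 tz 92.1 turn 10.75  (dist 133)
tx 0.0 ty 0.0 tz 79.0 turn -0.00  (dist 79)
```

```bash
python3 -m crank '[{"tx":2,"ty":-20,"tz":0,"turn":2.1},{"tx":4,"ty":-40,"tz":0,"turn":4.2},{"tx":6,"ty":-60,"tz":30,"turn":6.3},{"tx":8,"ty":-80,"tz":60,"turn":8.4},{"tx":10.5,"ty":-95.5,"tz":92,"turn":10.5}]' 36 20; python3 -m crank '[{"tx":0,"ty":0,"tz":0,"turn":0.25},{"tx":0,"ty":0,"tz":30,"turn":0.25},{"tx":0,"ty":0,"tz":55,"turn":0.25},{"tx":0,"ty":0,"tz":55,"turn":0.25}]'; python3 plan.py 500 -294.5 21 33; python3 - <<'E'
from h import *
print(cassettes("wrist")); 
E
```

```text
time: 22.88
position: [0.4989, -0.2908, 0.0937]
tool_rot: [-3.002, -0.923, 0.001]
ft_force: [0.6, 0.9, -0.3]
grip_width: 0.411
grip_force: 0.0
time: 23.38
position: [0.4998, -0.2909, 0.0394]
tool_rot: [-3.007, -0.903, 0.002]
ft_force: [-0.7, -0.0, 0.1]
grip_width: 0.412
grip_force: 0.0
now [ 499.8 -290.9   39.4] hd 33.4 t 23.38 F [-0.7 -0.   0.1] w 35.8mm g 0.0
tx -1.8 ty 3.1 tz 18.4 turn 0.09  (dist 19)
[(532.8, -157.7, 69.9, 22.6, -9.7, [7.3, 8.2, 9.1], 8155), (524.0, -282.1, 21.4, 21.0, -55.4, [7.7, 8.6, 9.4], 1278), (509.6, -286.4, 13.4, 4.6, -2.2, [7.6, 8.4, 9.0], 69), (481.6, -310.0, 20.1, 3.9, -58.0, [7.7, 8.3, 9.1], 101)]
```

```bash
python3 -m crank '[{"tx":-1,"ty":3,"tz":6,"turn":0},{"tx":-1,"ty":4,"tz":12,"turn":0},{"tx":-1,"ty":4,"tz":18,"turn":0},{"tx":-1,"ty":4,"tz":18,"turn":0}]'; python3 plan.py 501 -295 21 33;  python3 -m crank '[{"tx":0,"ty":0,"tz":0,"turn":0},{"tx":0,"ty":0,"tz":0,"turn":0},{"tx":0,"ty":0,"tz":0,"turn":0}]' 10 20; python3 plan.py;python3 -m crank '[{"tx":0,"ty":0,"tz":-30,"turn":0},{"tx":0,"ty":0,"tz":-90,"turn":-1},{"tx":0,"ty":0,"tz":-130,"turn":-3}]'; python3 plan.py 663 -60 150 90 / 663 75 150 90 / 663 75 65 90 
```

```text
time: 23.92
position: [0.5006, -0.2955, 0.0215]
tool_rot: [-3.009, -0.899, 0.001]
ft_force: [0.4, -1.1, -0.0]
grip_width: 0.414
grip_force: 0.0
now [ 500.6 -295.5   21.5] hd 33.3 t 23.93 F [ 0.4 -1.1 -0. ] w 36.0mm g 0.0
tx 0.6 ty -0.2 tz 0.5 turn 0.05  (dist 1)
time: 24.3
position: [0.5011, -0.2958, 0.0223]
tool_rot: [3.01, 0.899, 0.0]
ft_force: [0.2, 0.5, 0.3]
grip_width: 0.245
grip_force: 20.0
now [ 501.1 -295.8   22.3] hd 33.2 t 24.30 F [0.2 0.5 0.3] w 21.3mm g 20.0
time: 24.68
position: [0.5018, -0.2959, 0.1548]
tool_rot: [2.862, 1.291, 0.002]
ft_force: [0.3, -1.3, 0.6]
grip_width: 0.248
grip_force: 20.0
now [ 501.8 -295.9  154.8] hd 48.6 t 24.68 F [ 0.3 -1.3  0.6] w 21.6mm g 20.0
tx 283.5 ty -35.3 tz 4.8 turn -8.29  (dist 286)
tx 135.0 ty -0.0 tz -0.0 turn -0.00  (dist 135)
tx 0.0 ty 0.0 tz 85.0 turn -0.00  (dist 85)
```

```bash
python3 -m crank '[{"tx":57,"ty":-7,"tz":3,"turn":-1.7},{"tx":114,"ty":-14,"tz":3,"turn":-3.4},{"tx":170,"ty":-21,"tz":4,"turn":-5.1},{"tx":227,"ty":-28,"tz":4,"turn":-6.7},{"tx":283,"ty":-35,"tz":5,"turn":-8.3}]'; python3 -m crank '[{"tx":45,"ty":0,"tz":0,"turn":0},{"tx":90,"ty":0,"tz":0,"turn":0},{"tx":135,"ty":0,"tz":0,"turn":0},{"tx":135,"ty":0,"tz":40,"turn":0},{"tx":135,"ty":0,"tz":75,"turn":0}]'; python3 -m crank '[{"tx":0,"ty":0,"tz":0,"turn":0},{"tx":0,"ty":0,"tz":0,"turn":0}]';  python3 plan.py 663 75 57 90
```

```text
time: 25.3
position: [0.6643, -0.06, 0.1473]
tool_rot: [2.221, 2.221, 0.0]
ft_force: [0.7, 0.4, -1.3]
grip_width: 0.248
grip_force: 20.0
time: 25.92
position: [0.6639, 0.0747, 0.0713]
tool_rot: [2.224, 2.218, 0.0]
ft_force: [0.3, -0.4, -0.8]
grip_width: 0.247
grip_force: 20.0
time: 26.18
position: [0.6648, 0.0738, 0.0734]
tool_rot: [2.226, 2.215, 0.002]
ft_force: [-0.1, -0.8, 0.0]
grip_width: 0.249
grip_force: 20.0
now [664.8  73.8  73.4] hd 89.7 t 26.18 F [-0.1 -0.8  0. ] w 21.6mm g 20.0
tx 1.1 ty -1.8 tz 16.4 turn -0.05  (dist 17)
```

```bash
python3 -m crank '[{"tx":0,"ty":-2,"tz":10,"turn":0},{"tx":0,"ty":-2,"tz":17,"turn":0},{"tx":0,"ty":-2,"tz":17,"turn":0}]'; python3 plan.py; python3 -m crank '[{"tx":0,"ty":0,"tz":0,"turn":0},{"tx":0,"ty":0,"tz":0,"turn":0}]' 28 20; python3 -m crank '[{"tx":0,"ty":0,"tz":-20,"turn":0},{"tx":0,"ty":0,"tz":-70,"turn":0},{"tx":0,"ty":0,"tz":-95,"turn":0}]'; python3 plan.py 532 -100 150 130 / 532 -157 100 170 / 532 -157 35 170
```

```text
time: 26.55
position: [0.6622, 0.0737, 0.0554]
tool_rot: [2.226, 2.216, 0.001]
ft_force: [-0.7, -0.1, 0.8]
grip_width: 0.244
grip_force: 20.0
now [662.2  73.7  55.4] hd 89.7 t 26.55 F [-0.7 -0.1  0.8] w 21.2mm g 20.0
time: 26.8
position: [0.6618, 0.0737, 0.0549]
tool_rot: [-2.226, -2.216, 0.0]
ft_force: [0.5, -0.9, -0.5]
grip_width: 0.313
grip_force: 0.0
time: 27.18
position: [0.6634, 0.0745, 0.1546]
tool_rot: [2.224, 2.215, 0.006]
ft_force: [0.1, 0.1, 0.1]
grip_width: 0.322
grip_force: 0.0
now [663.4  74.5 154.6] hd 89.8 t 27.18 F [0.1 0.1 0.1] w 28.0mm g 0.0
tx -175.0 ty -130.7 tz 4.6 turn -8.05  (dist 218)
tx -43.7 ty -36.6 tz 50.0 turn -8.00  (dist 76)
tx 0.0 ty 0.0 tz 65.0 turn -0.00  (dist 65)
```

```bash
python3 -m crank '[{"tx":-35,"ty":-26,"tz":0,"turn":-1.6},{"tx":-70,"ty":-52,"tz":0,"turn":-3.2},{"tx":-105,"ty":-78,"tz":0,"turn":-4.8},{"tx":-140,"ty":-104,"tz":0,"turn":-6.4},{"tx":-175,"ty":-131,"tz":5,"turn":-8}]' 36; python3 -m crank '[{"tx":-11,"ty":-9,"tz":10,"turn":-2},{"tx":-22,"ty":-18,"tz":20,"turn":-4},{"tx":-33,"ty":-27,"tz":30,"turn":-6},{"tx":-44,"ty":-36.5,"tz":50,"turn":-8},{"tx":-44,"ty":-36.5,"tz":80,"turn":-8}]'; python3 - <<'E'
from h import *
for c in ("top","side"):
  print("case",cassettes(c,(.45,.71,0,.16)))
  print("bench",cassettes(c))
E
python3 plan.py 532 -156.5 21 170
```

```text
time: 27.8
position: [0.5301, -0.1017, 0.1468]
tool_rot: [1.326, 2.845, -0.0]
ft_force: [-0.5, -0.3, 0.1]
grip_width: 0.412
grip_force: 0.0
time: 28.42
position: [0.5315, -0.1601, 0.0665]
tool_rot: [0.282, 3.125, -0.003]
ft_force: [-0.4, 0.7, 0.3]
grip_width: 0.414
grip_force: 0.0
case [(661.5, 74.9, 71.2, 24.4, 87.9, [36.1, 39.1, 41.9], 304)]
bench [(511.1, -149.5, 29.5, 25.0, -11.8, [3.4, 5.3, 80.0], 75), (427.2, -120.3, 54.6, 18.5, -2.4, [2.7, 5.6, 7.7], 208), (419.3, -345.7, 59.1, 20.3, -33.7, [2.0, 5.1, 7.8], 202)]
case [(661.4, 53.5, 24.9, 23.0, 89.7, [39.4, 41.2, 43.3], 85)]
bench [(416.5, -340.9, 69.6, 20.5, -31.5, [4.9, 6.9, 9.0], 133), (420.2, -232.9, 65.1, 22.7, 14.3, [5.3, 7.0, 8.8], 115), (537.8, -153.8, 55.1, 18.0, -5.1, [5.5, 7.1, 9.6], 75)]
now [ 530.6 -157.6   66.1] hd 169.8 t 28.62 F [ 0.5 -0.   0.2] w 36.2mm g 0.0
tx -1.2 ty 1.3 tz 45.1 turn -0.05  (dist 45)
```

Cassette A lies flat in the case. Next is cassette B.

```bash
python3 -m crank '[{"tx":-1,"ty":0.5,"tz":20,"turn":0},{"tx":-1,"ty":0.5,"tz":38,"turn":0},{"tx":-1,"ty":0.5,"tz":44.5,"turn":0},{"tx":-1,"ty":0.5,"tz":44.5,"turn":0}]'; python3 plan.py; python3 -m crank '[{"tx":0,"ty":0,"tz":0,"turn":0},{"tx":0,"ty":0,"tz":0,"turn":0},{"tx":0,"ty":0,"tz":0,"turn":0}]' 10 20; python3 plan.py;python3 -m crank '[{"tx":0,"ty":0,"tz":-30,"turn":0},{"tx":0,"ty":0,"tz":-90,"turn":1},{"tx":0,"ty":0,"tz":-130,"turn":3}]'; python3 plan.py 620 -40 150 110 / 620 75 150 90 / 620 75 65 90 
```

```text
time: 29.12
position: [0.5312, -0.1572, 0.0201]
tool_rot: [-0.28, -3.128, -0.0]
ft_force: [0.2, 0.1, 0.2]
grip_width: 0.416
grip_force: 0.0
now [ 531.2 -157.2   20.1] hd 169.8 t 29.12 F [0.2 0.1 0.2] w 36.2mm g 0.0
time: 29.5
position: [0.5313, -0.1576, 0.0205]
tool_rot: [0.281, 3.129, -0.0]
ft_force: [0.3, 0.6, -0.1]
grip_width: 0.246
grip_force: 20.0
now [ 531.3 -157.6   20.5] hd 169.7 t 29.50 F [ 0.3  0.6 -0.1] w 21.4mm g 20.0
time: 29.88
position: [0.532, -0.1575, 0.153]
tool_rot: [0.694, 3.062, -0.0]
ft_force: [-0.4, -1.5, -1.5]
grip_width: 0.248
grip_force: 20.0
now [ 532.  -157.5  153. ] hd 154.5 t 29.88 F [-0.4 -1.5 -1.5] w 21.5mm g 20.0
tx -28.8 ty 143.9 tz 3.0 turn 8.89  (dist 147)
tx 108.1 ty 39.3 tz -0.0 turn 4.00  (dist 115)
tx 0.0 ty 0.0 tz 85.0 turn -0.00  (dist 85)
```

```bash
python3 -m crank '[{"tx":-6,"ty":29,"tz":0,"turn":1.8},{"tx":-12,"ty":58,"tz":0,"turn":3.6},{"tx":-18,"ty":87,"tz":0,"turn":5.4},{"tx":-24,"ty":116,"tz":0,"turn":7.2},{"tx":-29,"ty":144,"tz":3,"turn":9}]'; python3 -m crank '[{"tx":36,"ty":13,"tz":0,"turn":2},{"tx":72,"ty":26,"tz":0,"turn":4},{"tx":108,"ty":39,"tz":0,"turn":4},{"tx":108,"ty":39,"tz":40,"turn":4},{"tx":108,"ty":39,"tz":80,"turn":4}]'; python3 -m crank '[{"tx":0,"ty":0,"tz":0,"turn":0},{"tx":0,"ty":0,"tz":0,"turn":0}]';  python3 plan.py 619.5 75 55 90
```

```text
time: 30.5
position: [0.6196, -0.0389, 0.1476]
tool_rot: [1.814, 2.564, 0.0]
ft_force: [-0.6, -1.0, -0.3]
grip_width: 0.247
grip_force: 20.0
time: 31.12
position: [0.6195, 0.0759, 0.0671]
tool_rot: [2.224, 2.217, 0.002]
ft_force: [1.1, 0.1, 0.2]
grip_width: 0.251
grip_force: 20.0
time: 31.38
position: [0.62, 0.0754, 0.0689]
tool_rot: [2.226, 2.216, 0.002]
ft_force: [0.8, 0.0, -0.3]
grip_width: 0.249
grip_force: 20.0
now [620.   75.4  68.9] hd 89.7 t 31.38 F [ 0.8  0.  -0.3] w 21.7mm g 20.0
tx -0.4 ty -0.5 tz 13.9 turn -0.05  (dist 14)
```

Place B, then head for C at (434, -119, 175°).

```bash
python3 -m crank '[{"tx":0,"ty":0,"tz":8,"turn":0},{"tx":0,"ty":0,"tz":13.5,"turn":0},{"tx":0,"ty":0,"tz":13.5,"turn":0}]'; python3 plan.py; python3 -m crank '[{"tx":0,"ty":0,"tz":0,"turn":0},{"tx":0,"ty":0,"tz":0,"turn":0}]' 28 20; python3 -m crank '[{"tx":0,"ty":0,"tz":-20,"turn":0},{"tx":0,"ty":0,"tz":-70,"turn":0},{"tx":0,"ty":0,"tz":-95,"turn":0}]'; python3 plan.py 455 -80 150 130 / 434 -119.5 75 175
```

```text
time: 31.75
position: [0.6194, 0.0751, 0.0543]
tool_rot: [2.226, 2.216, 0.0]
ft_force: [-0.5, 0.6, 0.4]
grip_width: 0.248
grip_force: 20.0
now [619.4  75.1  54.3] hd 89.7 t 31.75 F [-0.5  0.6  0.4] w 21.6mm g 20.0
time: 32.0
position: [0.6191, 0.0751, 0.054]
tool_rot: [-2.226, -2.217, 0.0]
ft_force: [-0.9, 0.3, -0.0]
grip_width: 0.317
grip_force: 0.0
time: 32.38
position: [0.6206, 0.0759, 0.1534]
tool_rot: [2.224, 2.215, 0.006]
ft_force: [0.7, -0.3, -0.6]
grip_width: 0.323
grip_force: 0.0
now [620.6  75.9 153.4] hd 89.8 t 32.38 F [ 0.7 -0.3 -0.6] w 28.1mm g 0.0
tx -156.6 ty -165.0 tz 3.4 turn -8.05  (dist 228)
tx -16.8 ty -41.5 tz 75.0 turn -9.00  (dist 87)
```

```bash
python3 -m crank '[{"tx":-31,"ty":-33,"tz":0,"turn":-1.6},{"tx":-62,"ty":-66,"tz":0,"turn":-3.2},{"tx":-94,"ty":-99,"tz":0,"turn":-4.8},{"tx":-125,"ty":-132,"tz":0,"turn":-6.4},{"tx":-156.5,"ty":-165,"tz":5,"turn":-8}]' 36; python3 -m crank '[{"tx":-4,"ty":-10,"tz":10,"turn":-2},{"tx":-8,"ty":-20,"tz":20,"turn":-4},{"tx":-12,"ty":-30,"tz":30,"turn":-6},{"tx":-16,"ty":-41,"tz":50,"turn":-8},{"tx":-17,"ty":-41.5,"tz":75,"turn":-9}]'; python3 -m crank '[{"tx":0,"ty":0,"tz":0,"turn":0},{"tx":0,"ty":0,"tz":0,"turn":0}]'; python3 plan.py 434 -119.5 21 175; python3 - <<'E'
from h import *
print("bench",cassettes("side"))
E
```

```text
time: 33.0
position: [0.4532, -0.0814, 0.1455]
tool_rot: [1.325, 2.845, -0.001]
ft_force: [0.0, -0.9, 0.5]
grip_width: 0.414
grip_force: 0.0
time: 33.62
position: [0.4332, -0.1214, 0.0702]
tool_rot: [0.14, 3.136, -0.004]
ft_force: [-0.1, 0.7, -0.0]
grip_width: 0.411
grip_force: 0.0
time: 33.88
position: [0.4334, -0.1201, 0.0704]
tool_rot: [0.145, 3.137, -0.001]
ft_force: [-0.7, 1.1, -0.5]
grip_width: 0.414
grip_force: 0.0
now [ 433.4 -120.1   70.4] hd 174.7 t 33.88 F [-0.7  1.1 -0.5] w 36.0mm g 0.0
tx -0.5 ty 0.7 tz 49.4 turn -0.06  (dist 49)
bench [(413.7, -339.3, 61.2, 19.6, -33.5, [5.6, 6.9, 9.2], 115), (417.1, -234.0, 59.2, 21.1, 13.2, [4.9, 6.9, 8.9], 116), (441.6, -112.6, 51.5, 11.9, -7.6, [5.5, 6.9, 8.5], 69)]
```

```bash
python3 -m crank '[{"tx":-1,"ty":0.5,"tz":20,"turn":0},{"tx":-1,"ty":0.5,"tz":38,"turn":0},{"tx":-1,"ty":0.5,"tz":49,"turn":0},{"tx":-1,"ty":0.5,"tz":49,"turn":0}]'; python3 plan.py; python3 -m crank '[{"tx":0,"ty":0,"tz":0,"turn":0},{"tx":0,"ty":0,"tz":0,"turn":0},{"tx":0,"ty":0,"tz":0,"turn":0}]' 10 20; python3 plan.py;python3 -m crank '[{"tx":0,"ty":0,"tz":-30,"turn":0},{"tx":0,"ty":0,"tz":-90,"turn":1},{"tx":0,"ty":0,"tz":-130,"turn":3}]'; python3 plan.py 540 -40 150 115 / 576.5 75 150 90 / 576.5 75 65 90 
```

```text
time: 34.42
position: [0.4337, -0.1196, 0.0199]
tool_rot: [-0.144, -3.138, -0.0]
ft_force: [-0.7, 0.1, -0.1]
grip_width: 0.413
grip_force: 0.0
now [ 433.7 -119.6   19.9] hd 174.8 t 34.42 F [-0.7  0.1 -0.1] w 36.0mm g 0.0
time: 34.8
position: [0.4335, -0.1199, 0.0201]
tool_rot: [0.144, 3.138, -0.0]
ft_force: [0.3, 0.6, -1.5]
grip_width: 0.251
grip_force: 20.0
now [ 433.5 -119.9   20.1] hd 174.7 t 34.80 F [ 0.3  0.6 -1.5] w 21.8mm g 20.0
time: 35.17
position: [0.4341, -0.1198, 0.1524]
tool_rot: [0.559, 3.089, -0.001]
ft_force: [0.7, 0.0, 0.7]
grip_width: 0.244
grip_force: 20.0
now [ 434.1 -119.8  152.4] hd 159.5 t 35.17 F [0.7 0.  0.7] w 21.2mm g 20.0
tx -71.1 ty 111.9 tz 2.4 turn 8.89  (dist 133)
tx 88.8 ty 81.7 tz -0.0 turn 5.00  (dist 121)
tx 0.0 ty 0.0 tz 85.0 turn -0.00  (dist 85)
```

```bash
python3 -m crank '[{"tx":-14,"ty":22,"tz":0,"turn":1.8},{"tx":-28,"ty":45,"tz":0,"turn":3.6},{"tx":-43,"ty":67,"tz":0,"turn":5.4},{"tx":-57,"ty":90,"tz":0,"turn":7.2},{"tx":-71,"ty":112,"tz":3,"turn":9}]'; python3 -m crank '[{"tx":30,"ty":27,"tz":0,"turn":2},{"tx":60,"ty":54,"tz":0,"turn":4},{"tx":89,"ty":81.5,"tz":0,"turn":4.9},{"tx":89,"ty":81.5,"tz":40,"turn":4.9},{"tx":89,"ty":81.5,"tz":80,"turn":4.9}]'; python3 -m crank '[{"tx":0,"ty":0,"tz":0,"turn":0},{"tx":0,"ty":0,"tz":0,"turn":0}]';  python3 plan.py 576.5 75 54.5 90
```

```text
time: 35.8
position: [0.5396, -0.0389, 0.1471]
tool_rot: [1.701, 2.641, -0.0]
ft_force: [-0.5, -0.0, -0.1]
grip_width: 0.249
grip_force: 20.0
time: 36.42
position: [0.5761, 0.0763, 0.0664]
tool_rot: [2.215, 2.227, 0.001]
ft_force: [0.2, -1.4, 0.0]
grip_width: 0.251
grip_force: 20.0
time: 36.67
position: [0.5765, 0.0758, 0.0683]
tool_rot: [2.216, 2.225, 0.002]
ft_force: [-0.3, 0.6, 0.9]
grip_width: 0.246
grip_force: 20.0
now [576.5  75.8  68.3] hd 90.2 t 36.67 F [-0.3  0.6  0.9] w 21.4mm g 20.0
tx -0.8 ty 0.0 tz 13.8 turn 0.05  (dist 14)
```

Place C, then go to E at (420, -234.5, 14°).

```bash
python3 -m crank '[{"tx":0,"ty":0,"tz":8,"turn":0},{"tx":0,"ty":0,"tz":13.5,"turn":0},{"tx":0,"ty":0,"tz":13.5,"turn":0}]'; python3 plan.py; python3 -m crank '[{"tx":0,"ty":0,"tz":0,"turn":0},{"tx":0,"ty":0,"tz":0,"turn":0}]' 28 20; python3 -m crank '[{"tx":0,"ty":0,"tz":-20,"turn":0},{"tx":0,"ty":0,"tz":-70,"turn":0},{"tx":0,"ty":0,"tz":-95,"turn":0}]'; python3 plan.py 470 -120 150 50 / 420 -234.5 75 14
```

```text
time: 37.05
position: [0.576, 0.0755, 0.0538]
tool_rot: [2.216, 2.226, 0.001]
ft_force: [0.5, 0.0, 0.3]
grip_width: 0.251
grip_force: 20.0
now [576.   75.5  53.8] hd 90.2 t 37.05 F [0.5 0.  0.3] w 21.8mm g 20.0
time: 37.3
position: [0.5754, 0.0756, 0.0535]
tool_rot: [-2.216, -2.226, 0.001]
ft_force: [-1.4, -0.0, 1.3]
grip_width: 0.315
grip_force: 0.8
time: 37.67
position: [0.5771, 0.0764, 0.1526]
tool_rot: [2.214, 2.225, 0.005]
ft_force: [0.4, 0.3, -0.1]
grip_width: 0.32
grip_force: 0.0
now [577.1  76.4 152.6] hd 90.3 t 37.67 F [ 0.4  0.3 -0.1] w 27.8mm g 0.0
tx -195.8 ty -108.0 tz 2.6 turn 8.05  (dist 224)
tx -119.9 ty 35.3 tz 75.0 turn 7.20  (dist 146)
```

```bash
python3 -m crank '[{"tx":-39,"ty":-21,"tz":0,"turn":1.6},{"tx":-78,"ty":-43,"tz":0,"turn":3.2},{"tx":-117,"ty":-65,"tz":0,"turn":4.8},{"tx":-157,"ty":-86,"tz":0,"turn":6.4},{"tx":-196,"ty":-108,"tz":0,"turn":8}]' 36; python3 -m crank '[{"tx":-30,"ty":9,"tz":10,"turn":1.8},{"tx":-60,"ty":18,"tz":25,"turn":3.6},{"tx":-90,"ty":27,"tz":45,"turn":5.4},{"tx":-120,"ty":35,"tz":75,"turn":7.2},{"tx":-120,"ty":35,"tz":75,"turn":7.2}]'; python3 plan.py 420 -234.5 21 14; python3 - <<'E'
from h import *
print("case",cassettes("top",(.45,.71,0,.16)))
print("bench",cassettes("top"))
print("bench",cassettes("side"))
E
```

```text
time: 38.3
position: [0.4683, -0.1219, 0.1501]
tool_rot: [2.845, 1.327, 0.002]
ft_force: [0.2, 0.3, -0.6]
grip_width: 0.413
grip_force: 0.0
time: 38.92
position: [0.4164, -0.237, 0.0726]
tool_rot: [-3.117, -0.383, 0.004]
ft_force: [0.6, 0.6, 0.2]
grip_width: 0.415
grip_force: 0.0
now [ 416.4 -237.    72.6] hd 14.0 t 38.92 F [0.6 0.6 0.2] w 36.1mm g 0.0
tx 4.1 ty -1.5 tz 51.6 turn -0.00  (dist 52)
case [(661.5, 75.0, 71.5, 24.1, 87.5, [35.8, 39.1, 41.7], 303), (619.7, 75.5, 71.4, 23.3, 89.4, [35.9, 38.9, 41.5], 288), (575.3, 73.7, 70.2, 24.2, -89.1, [36.4, 39.4, 42.2], 300)]
bench []
bench []
```

```bash
python3 plan.py 420 -234.5 21 14; python3 -m crank '[{"tx":2,"ty":0,"tz":20,"turn":0},{"tx":2,"ty":0,"tz":35,"turn":0},{"tx":2,"ty":0,"tz":40,"turn":0}]'; python3 plan.py 420 -234.5 21 14
```

```text
now [ 420.  -235.    74.9] hd 14.4 t 39.08 F [0.3 0.2 0.1] w 35.9mm g 0.0
tx 0.1 ty -0.5 tz 53.9 turn 0.07  (dist 54)
time: 39.45
position: [0.4206, -0.2342, 0.0332]
tool_rot: [-3.116, -0.392, 0.001]
ft_force: [0.1, 0.5, -0.6]
grip_width: 0.413
grip_force: 0.0
now [ 420.6 -234.2   33.2] hd 14.3 t 39.45 F [ 0.1  0.5 -0.6] w 35.9mm g 0.0
tx -0.7 ty 0.1 tz 12.2 turn 0.07  (dist 12)
```

```bash
python3 -m crank '[{"tx":-1,"ty":0,"tz":8,"turn":0},{"tx":-1,"ty":0,"tz":13,"turn":0},{"tx":-1,"ty":0,"tz":13,"turn":0}]'; python3 plan.py; python3 -m crank '[{"tx":0,"ty":0,"tz":0,"turn":0},{"tx":0,"ty":0,"tz":0,"turn":0},{"tx":0,"ty":0,"tz":0,"turn":0}]' 10 20; python3 plan.py;python3 -m crank '[{"tx":0,"ty":0,"tz":-30,"turn":0},{"tx":0,"ty":0,"tz":-90,"turn":-2},{"tx":0,"ty":0,"tz":-130,"turn":-4}]'; python3 plan.py 500 -50 150 80 / 533.5 75 150 90 / 533.5 75 65 90 
```

```text
time: 39.83
position: [0.4194, -0.2352, 0.0203]
tool_rot: [-3.117, -0.39, 0.001]
ft_force: [0.5, 0.1, 0.2]
grip_width: 0.413
grip_force: 0.0
now [ 419.4 -235.2   20.3] hd 14.2 t 39.83 F [0.5 0.1 0.2] w 35.9mm g 0.0
time: 40.2
position: [0.4199, -0.2354, 0.0209]
tool_rot: [3.117, 0.39, 0.001]
ft_force: [-0.1, -0.1, -0.3]
grip_width: 0.251
grip_force: 20.0
now [ 419.9 -235.4   20.9] hd 14.2 t 40.20 F [-0.1 -0.1 -0.3] w 21.8mm g 20.0
time: 40.58
position: [0.4203, -0.2355, 0.1531]
tool_rot: [2.998, 0.933, 0.002]
ft_force: [-0.1, -0.3, 0.0]
grip_width: 0.244
grip_force: 20.0
now [ 420.3 -235.5  153.1] hd 34.6 t 40.58 F [-0.1 -0.3  0. ] w 21.2mm g 20.0
tx 170.9 ty -107.4 tz 3.1 turn -9.08  (dist 202)
tx 128.9 ty 11.3 tz -0.0 turn -2.00  (dist 129)
tx 0.0 ty 0.0 tz 85.0 turn -0.00  (dist 85)
```

```bash
python3 -m crank '[{"tx":34,"ty":-21,"tz":0,"turn":-1.8},{"tx":68,"ty":-43,"tz":0,"turn":-3.6},{"tx":103,"ty":-64,"tz":0,"turn":-5.4},{"tx":137,"ty":-86,"tz":0,"turn":-7.2},{"tx":171,"ty":-107,"tz":3,"turn":-9}]'; python3 -m crank '[{"tx":43,"ty":3,"tz":0,"turn":-1},{"tx":86,"ty":6,"tz":0,"turn":-2},{"tx":129,"ty":10,"tz":0,"turn":-2.1},{"tx":129,"ty":10,"tz":40,"turn":-2.1},{"tx":129,"ty":10,"tz":80,"turn":-2.1}]'; python3 -m crank '[{"tx":0,"ty":0,"tz":0,"turn":0},{"tx":0,"ty":0,"tz":0,"turn":0}]';  python3 plan.py 532 75 55 90
```

```text
time: 41.2
position: [0.5013, -0.0494, 0.1479]
tool_rot: [2.414, 2.009, 0.0]
ft_force: [0.8, -0.8, 0.2]
grip_width: 0.251
grip_force: 20.0
time: 41.82
position: [0.5352, 0.075, 0.067]
tool_rot: [2.224, 2.217, 0.002]
ft_force: [0.3, -0.4, -0.0]
grip_width: 0.251
grip_force: 20.0
time: 42.08
position: [0.5355, 0.0745, 0.0688]
tool_rot: [2.226, 2.216, 0.002]
ft_force: [0.4, 0.3, 0.4]
grip_width: 0.245
grip_force: 20.0
now [535.5  74.5  68.8] hd 89.7 t 42.08 F [0.4 0.3 0.4] w 21.4mm g 20.0
tx 0.5 ty -3.5 tz 13.8 turn -0.05  (dist 14)
```

```bash
python3 -m crank '[{"tx":0,"ty":-3.5,"tz":5,"turn":0},{"tx":0,"ty":-3.5,"tz":13.5,"turn":0},{"tx":0,"ty":-3.5,"tz":13.5,"turn":0}]'; python3 plan.py; python3 -m crank '[{"tx":0,"ty":0,"tz":0,"turn":0},{"tx":0,"ty":0,"tz":0,"turn":0}]' 28 20; python3 -m crank '[{"tx":0,"ty":0,"tz":-20,"turn":0},{"tx":0,"ty":0,"tz":-70,"turn":0},{"tx":0,"ty":0,"tz":-95,"turn":0}]'; python3 - <<'E'
from h import *
print("bench",cassettes("top"))
print("bench",cassettes("side"))
E
python3 plan.py 450 -140 150 125 / 415.5 -341.5 75 146.5
```

```text
time: 42.45
position: [0.5314, 0.0742, 0.0542]
tool_rot: [2.226, 2.216, 0.001]
ft_force: [1.1, 0.0, 1.2]
grip_width: 0.249
grip_force: 20.0
now [531.4  74.2  54.2] hd 89.7 t 42.45 F [1.1 0.  1.2] w 21.7mm g 20.0
time: 42.7
position: [0.5309, 0.0743, 0.0539]
tool_rot: [-2.226, -2.216, 0.001]
ft_force: [0.1, -0.2, 0.4]
grip_width: 0.313
grip_force: 0.0
time: 43.08
position: [0.5325, 0.0751, 0.1529]
tool_rot: [2.224, 2.215, 0.005]
ft_force: [1.5, 0.0, 0.8]
grip_width: 0.321
grip_force: 0.0
bench [(414.9, -343.1, 69.8, 20.6, -33.3, [2.4, 5.4, 7.8], 279)]
bench [(416.3, -341.4, 68.9, 20.2, -33.1, [4.7, 7.1, 9.1], 136)]
now [533.6  75.  153.5] hd 89.8 t 43.17 F [ 1.  -0.4  0.2] w 27.9mm g 0.0
tx -215.4 ty -82.7 tz 3.5 turn -7.05  (dist 231)
tx -145.3 ty -143.8 tz 75.0 turn -4.30  (dist 218)
```

```bash
python3 -m crank '[{"tx":-43,"ty":-16,"tz":0,"turn":-1.4},{"tx":-86,"ty":-33,"tz":0,"turn":-2.8},{"tx":-129,"ty":-50,"tz":0,"turn":-4.2},{"tx":-172,"ty":-66,"tz":0,"turn":-5.6},{"tx":-215,"ty":-82.5,"tz":3,"turn":-7}]' 36; python3 -m crank '[{"tx":-36,"ty":-36,"tz":10,"turn":-1},{"tx":-72,"ty":-72,"tz":25,"turn":-2},{"tx":-108,"ty":-108,"tz":45,"turn":-3},{"tx":-145,"ty":-144,"tz":75,"turn":-4.3},{"tx":-145,"ty":-144,"tz":75,"turn":-4.3}]';  python3 -m crank '[{"tx":0,"ty":0,"tz":0,"turn":0},{"tx":0,"ty":0,"tz":20,"turn":0},{"tx":0,"ty":0,"tz":30,"turn":0},{"tx":0,"ty":0,"tz":30,"turn":0}]'; python3 plan.py 415.5 -342 21 146.7
```

```text
time: 43.8
position: [0.4469, -0.1416, 0.1462]
tool_rot: [1.451, 2.786, -0.001]
ft_force: [0.7, -0.0, -0.4]
grip_width: 0.414
grip_force: 0.0
time: 44.42
position: [0.4082, -0.3446, 0.0681]
tool_rot: [-0.921, -2.998, -0.003]
ft_force: [0.0, -0.2, 0.3]
grip_width: 0.415
grip_force: 0.0
time: 44.92
position: [0.4122, -0.3403, 0.041]
tool_rot: [-0.909, -3.006, -0.001]
ft_force: [0.8, 1.0, -0.4]
grip_width: 0.412
grip_force: 0.0
now [ 412.2 -340.3   41. ] hd 146.3 t 44.92 F [ 0.8  1.  -0.4] w 35.8mm g 0.0
tx -3.7 ty 0.4 tz 20.0 turn -0.07  (dist 20)
```

```bash
python3 -m crank '[{"tx":-3.5,"ty":0.5,"tz":8,"turn":0},{"tx":-3.5,"ty":0.5,"tz":15,"turn":0},{"tx":-3.5,"ty":0.5,"tz":20,"turn":0},{"tx":-3.5,"ty":0.5,"tz":20,"turn":0}]'; python3 plan.py; python3 -m crank '[{"tx":0,"ty":0,"tz":0,"turn":0},{"tx":0,"ty":0,"tz":0,"turn":0},{"tx":0,"ty":0,"tz":0,"turn":0}]' 10 20; python3 plan.py;python3 -m crank '[{"tx":0,"ty":0,"tz":-30,"turn":0},{"tx":0,"ty":0,"tz":-90,"turn":2},{"tx":0,"ty":0,"tz":-130,"turn":4}]'; python3 plan.py 450 -110 150 95 / 489 75 150 90 / 489 75 65 90 
```

```text
time: 45.42
position: [0.4149, -0.3428, 0.0205]
tool_rot: [-0.912, -3.005, -0.001]
ft_force: [-0.6, -0.2, 0.1]
grip_width: 0.418
grip_force: 0.0
now [ 414.9 -342.8   20.5] hd 146.2 t 45.42 F [-0.6 -0.2  0.1] w 36.3mm g 0.0
time: 45.8
position: [0.4154, -0.3432, 0.0213]
tool_rot: [0.912, 3.006, -0.0]
ft_force: [0.5, -0.8, -0.4]
grip_width: 0.248
grip_force: 20.0
now [ 415.4 -343.2   21.3] hd 146.2 t 45.80 F [ 0.5 -0.8 -0.4] w 21.6mm g 20.0
time: 46.18
position: [0.4159, -0.3434, 0.1537]
tool_rot: [1.427, 2.796, -0.001]
ft_force: [0.3, -1.0, -0.4]
grip_width: 0.245
grip_force: 20.0
now [ 415.9 -343.4  153.7] hd 125.9 t 46.17 F [ 0.3 -1.  -0.4] w 21.3mm g 20.0
tx 169.0 ty 164.6 tz 3.7 turn 6.19  (dist 236)
tx 180.9 ty 55.0 tz -0.0 turn 1.00  (dist 189)
tx 0.0 ty 0.0 tz 85.0 turn -0.00  (dist 85)
```

```bash
python3 -m crank '[{"tx":34,"ty":33,"tz":0,"turn":1.2},{"tx":68,"ty":66,"tz":0,"turn":2.4},{"tx":101,"ty":99,"tz":0,"turn":3.6},{"tx":135,"ty":132,"tz":0,"turn":4.9},{"tx":169,"ty":164.5,"tz":3,"turn":6.2}]'; python3 -m crank '[{"tx":45,"ty":14,"tz":0,"turn":0.3},{"tx":90,"ty":28,"tz":0,"turn":0.6},{"tx":135,"ty":42,"tz":0,"turn":1},{"tx":181,"ty":55,"tz":0,"turn":1},{"tx":181,"ty":55,"tz":40,"turn":1}]'; python3 -m crank '[{"tx":0,"ty":0,"tz":35,"turn":0},{"tx":0,"ty":0,"tz":35,"turn":0},{"tx":0,"ty":0,"tz":35,"turn":0}]';  python3 plan.py 489 75 55 90
```

```text
time: 46.8
position: [0.4482, -0.108, 0.1484]
tool_rot: [2.121, 2.316, -0.0]
ft_force: [-0.4, -1.2, 0.6]
grip_width: 0.25
grip_force: 20.0
time: 47.42
position: [0.4892, 0.0808, 0.1107]
tool_rot: [2.206, 2.23, 0.011]
ft_force: [0.0, -1.5, -0.3]
grip_width: 0.247
grip_force: 20.0
time: 47.8
position: [0.487, 0.076, 0.0742]
tool_rot: [2.216, 2.225, 0.002]
ft_force: [0.2, -0.1, 0.6]
grip_width: 0.249
grip_force: 20.0
now [487.   76.   74.2] hd 90.2 t 47.80 F [ 0.2 -0.1  0.6] w 21.6mm g 20.0
tx -1.0 ty 2.0 tz 19.2 turn 0.05  (dist 19)
```

```bash
python3 -m crank '[{"tx":0,"ty":2,"tz":8,"turn":0},{"tx":0,"ty":2,"tz":18.5,"turn":0},{"tx":0,"ty":2,"tz":18.5,"turn":0}]'; python3 plan.py; python3 -m crank '[{"tx":0,"ty":0,"tz":0,"turn":0},{"tx":0,"ty":0,"tz":0,"turn":0}]' 28 20; python3 -m crank '[{"tx":0,"ty":0,"tz":-20,"turn":0},{"tx":0,"ty":0,"tz":-70,"turn":0},{"tx":-20,"ty":0,"tz":-130,"turn":0},{"tx":-80,"ty":0,"tz":-190,"turn":0},{"tx":-120,"ty":0,"tz":-220,"turn":0}]'; python3 - <<'E'
from h import *
print("case",cassettes("top",(.45,.71,0,.16)))
print("bench",cassettes("top"))
print("bench",cassettes("side"))
p,_=snap("top","t2"); snap("side")
print(show(ctrl.mark_of("side","lid_edge")),show(ctrl.mark_of("top","lid_edge")), show(ctrl.mark_of("top","spatula_grip")),show(ctrl.mark_of("top","blade_tip")))
E
python3 plan.py
```

```text
time: 48.18
position: [0.4884, 0.0757, 0.0543]
tool_rot: [2.217, 2.226, 0.0]
ft_force: [0.5, 0.5, -0.2]
grip_width: 0.25
grip_force: 20.0
now [488.4  75.7  54.3] hd 90.2 t 48.17 F [ 0.5  0.5 -0.2] w 21.8mm g 20.0
time: 48.42
position: [0.488, 0.0758, 0.0544]
tool_rot: [-2.216, -2.226, 0.001]
ft_force: [0.5, -0.1, 0.6]
grip_width: 0.31
grip_force: 0.0
time: 49.05
position: [0.4889, -0.0363, 0.2716]
tool_rot: [2.211, 2.227, 0.002]
ft_force: [1.6, -0.2, -1.3]
grip_width: 0.323
grip_force: 0.0
case [(661.8, 91.1, 39.9, 23.8, 86.9, [35.1, 38.7, 42.2], 166), (618.8, 91.2, 40.1, 20.4, 86.8, [36.0, 38.9, 41.8], 161), (574.4, 89.5, 39.7, 21.8, 86.8, [36.8, 39.3, 41.5], 170), (531.6, 88.4, 41.1, 22.2, 88.6, [36.9, 39.2, 42.2], 167), (486.5, 87.1, 45.5, 20.5, 88.7, [36.5, 39.5, 41.9], 197)]
bench []
bench []
[([0.5771, 0.173, 0.2215], 0.7)] [([0.5771, 0.1733, 0.2231], 0.75)] [([0.2281, -0.3637, 0.0082], 0.94), ([0.6281, -0.2817, 0.0089], 0.75), ([0.5292, 0.0742, 0.0339], 0.59)] [([0.2819, -0.4583, 0.009], 0.88), ([0.6339, -0.1789, 0.0128], 0.77)]
now [488.2 -34.7 267.2] hd 90.4 t 49.50 F [-0.3  0.9  0.6] w 27.6mm g 0.0
```

View pics/t2.png

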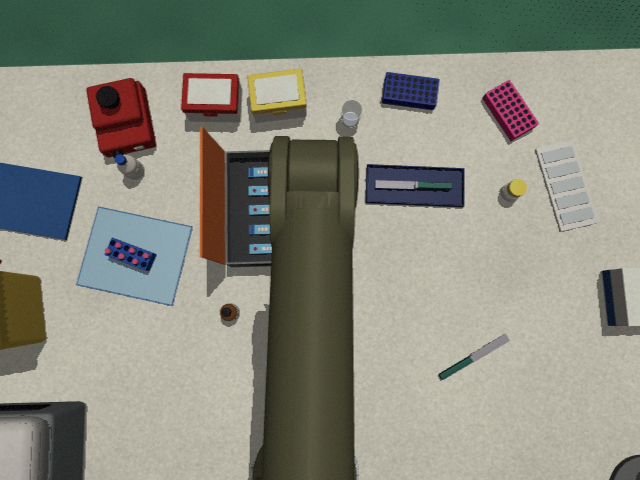

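The top view shows all five cassettes in the case at (260,172–249), the spatula in its tray at (413,186), and the rack on the pad at (131,255). The other items haven't moved. Now I'll go behind the lid to close it.

```bash
python3 -m crank '[{"tx":0,"ty":30,"tz":-25,"turn":0},{"tx":50,"ty":60,"tz":-30,"turn":0},{"tx":100,"ty":89,"tz":-30,"turn":0},{"tx":150,"ty":89,"tz":-30,"turn":0},{"tx":205,"ty":89,"tz":-30,"turn":0}]' 0 20; python3 -m crank '[{"tx":30,"ty":0,"tz":0,"turn":0},{"tx":58,"ty":0,"tz":0,"turn":0},{"tx":58,"ty":0,"tz":0,"turn":0}]'; python3 plan.py 577 230 210 90
```

```text
time: 50.12
position: [0.5765, 0.1713, 0.2969]
tool_rot: [-2.215, -2.226, 0.001]
ft_force: [0.9, 0.1, -0.3]
grip_width: 0.006
grip_force: 0.0
time: 50.5
position: [0.5746, 0.2313, 0.2973]
tool_rot: [-2.207, -2.232, 0.0]
ft_force: [0.0, -0.4, 0.3]
grip_width: 0.006
grip_force: 0.0
now [574.6 231.3 297.3] hd 90.7 t 50.50 F [ 0.  -0.4  0.3] w 0.5mm g 0.0
tx -1.4 ty 2.4 tz 87.3 turn 0.13  (dist 87)
```

```bash
python3 -m crank '[{"tx":0,"ty":2.5,"tz":45,"turn":0.1},{"tx":0,"ty":2.5,"tz":85,"turn":0.1},{"tx":0,"ty":2.5,"tz":85,"turn":0.1},{"tx":-20,"ty":2.5,"tz":85,"turn":0.1},{"tx":-40,"ty":2.5,"tz":85,"turn":0.1}]'; python3 plan.py; python3 -m crank '[{"tx":-7,"ty":0,"tz":0,"turn":0},{"tx":-14,"ty":0,"tz":0,"turn":0},{"tx":-21,"ty":0,"tz":0,"turn":0},{"tx":-28,"ty":0,"tz":0,"turn":0},{"tx":-35,"ty":0,"tz":0,"turn":0}]'; python3 plan.py; python3 -c "
from h import *
snap('side'); print(show(ctrl.mark_of('side','lid_edge')))"
```

```text
time: 51.12
position: [0.5799, 0.1871, 0.215]
tool_rot: [2.225, 2.216, 0.003]
ft_force: [0.7, 2.2, 1.0]
grip_width: 0.001
grip_force: 1.2
now [579.9 187.1 215. ] hd 89.8 t 51.12 F [0.7 2.2 1. ] w 0.1mm g 1.2
time: 51.75
position: [0.579, 0.152, 0.2128]
tool_rot: [-2.226, -2.217, -0.0]
ft_force: [0.7, 1.4, -1.1]
grip_width: 0.005
grip_force: 0.8
now [579.  152.  212.8] hd 89.8 t 51.75 F [ 0.7  1.4 -1.1] w 0.4mm g 0.8
[]
```

```bash
python3 -m crank '[{"tx":-12,"ty":0,"tz":2,"turn":0},{"tx":-24,"ty":0,"tz":6,"turn":0},{"tx":-36,"ty":0,"tz":10,"turn":0},{"tx":-48,"ty":0,"tz":15,"turn":0},{"tx":-56,"ty":0,"tz":20,"turn":0}]'; python3 -m crank '[{"tx":-8,"ty":0,"tz":6,"turn":0},{"tx":-16,"ty":0,"tz":13,"turn":0},{"tx":-23,"ty":0,"tz":20,"turn":0},{"tx":-29,"ty":0,"tz":27,"turn":0},{"tx":-34,"ty":0,"tz":34,"turn":0}]'; python3 plan.py; python3 -c "
from h import *
snap('side'); print(show(ctrl.mark_of('side','lid_edge')))"
```

```text
time: 52.48
position: [0.5786, 0.0948, 0.1923]
tool_rot: [-2.227, -2.215, 0.001]
ft_force: [0.3, 1.3, 0.7]
grip_width: 0.005
grip_force: 0.6
time: 53.1
position: [0.5786, 0.0618, 0.1584]
tool_rot: [2.226, 2.217, -0.0]
ft_force: [0.2, 1.3, 1.0]
grip_width: 0.009
grip_force: 0.5
now [578.6  61.8 158.4] hd 89.8 t 53.10 F [0.2 1.3 1. ] w 0.7mm g 0.5
[([0.5749, 0.0276, 0.1519], 0.58)]
```

```bash
python3 -m crank '[{"tx":-5,"ty":0,"tz":8,"turn":0},{"tx":-9,"ty":0,"tz":16,"turn":0},{"tx":-13,"ty":0,"tz":25,"turn":0},{"tx":-16,"ty":0,"tz":34,"turn":0},{"tx":-19,"ty":0,"tz":43,"turn":0}]'; python3 -m crank '[{"tx":-1,"ty":0,"tz":6,"turn":0},{"tx":-2,"ty":0,"tz":12,"turn":0},{"tx":-2,"ty":0,"tz":17,"turn":0},{"tx":-2,"ty":0,"tz":20,"turn":0},{"tx":-2,"ty":0,"tz":22,"turn":0}]'; python3 plan.py; python3 -c "
from h import *
snap('side'); print(show(ctrl.mark_of('side','lid_edge')))"
```

```text
time: 53.82
position: [0.5785, 0.043, 0.1152]
tool_rot: [-2.226, -2.216, 0.0]
ft_force: [-0.2, 0.5, 0.1]
grip_width: 0.007
grip_force: 0.4
time: 54.45
position: [0.5786, 0.0411, 0.0944]
tool_rot: [2.226, 2.216, -0.001]
ft_force: [-4.1, -0.7, 11.8]
grip_width: 0.009
grip_force: 6.0
now [578.6  41.1  94.4] hd 89.7 t 54.45 F [-4.1 -0.7 11.8] w 0.8mm g 6.0
[([0.5774, 0.0032, 0.0734], 0.59), ([0.4864, 0.3804, 0.0032], 0.48)]
```

```bash
python3 -m crank '[{"tx":0,"ty":0,"tz":1,"turn":0},{"tx":0,"ty":0,"tz":1,"turn":0}]'; python3 plan.py; python3 -m crank '[{"tx":0,"ty":0,"tz":-40,"turn":0},{"tx":0,"ty":0,"tz":-100,"turn":0},{"tx":-60,"ty":-30,"tz":-140,"turn":0},{"tx":-120,"ty":-60,"tz":-140,"turn":0},{"tx":-180,"ty":-90,"tz":-140,"turn":0}]'; python3 -m crank '[{"tx":-55,"ty":-10,"tz":0,"turn":0},{"tx":-110,"ty":-20,"tz":0,"turn":0},{"tx":-110,"ty":-20,"tz":0,"turn":0}]'; python3 - <<'E'
from h import *
p,_=snap("side","s6")
print(show(ctrl.mark_of("side","lid_edge")))
W,h,ok=cloud("side"); H,S=h[...,0],h[...,1]
t=ok&(H<16)&(S>120)&(W[...,0]>.45)&(W[...,0]<.70)&(W[...,2]>.06)&(W[...,2]<.12)
for a,b in((0,.03),(.06,.09),(.13,.155)):
    q=t&(W[...,1]>a)&(W[...,1]<b); print(a,np.median(W[q][:,2]).round(4),q.sum())
E
```

```text
time: 54.8
position: [0.5786, 0.0412, 0.0944]
tool_rot: [2.226, 2.216, -0.001]
ft_force: [-4.7, -0.7, 10.5]
grip_width: 0.005
grip_force: 5.1
now [578.6  41.2  94.4] hd 89.7 t 54.80 F [-4.7 -0.7 10.5] w 0.4mm g 5.1
time: 55.42
position: [0.4978, -0.1193, 0.2333]
tool_rot: [2.223, 2.216, 0.001]
ft_force: [0.8, -0.8, 0.2]
grip_width: 0.006
grip_force: 0.0
time: 55.8
position: [0.4756, -0.2336, 0.2319]
tool_rot: [2.236, 2.206, -0.002]
ft_force: [0.8, -0.1, -0.2]
grip_width: -0.001
grip_force: 0.0
[([0.5746, 0.0061, 0.0719], 0.94), ([0.7959, -0.1299, -0.0], 0.45)]
0 0.0752 1104
0.06 0.076 918
0.13 0.0753 1394
```

View pics/s6.png

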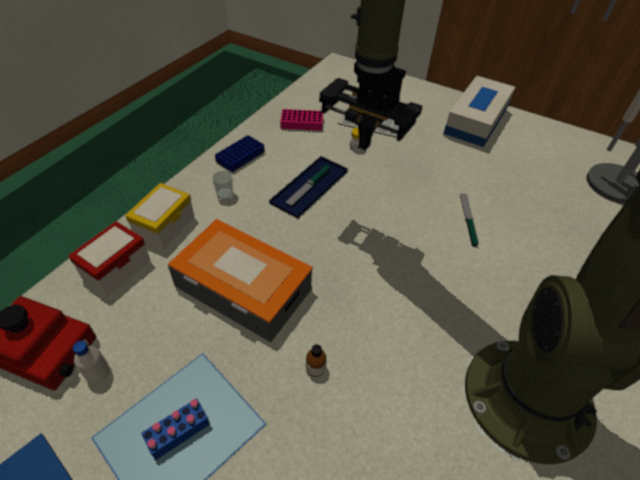

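The side view shows the lid flat and shut at (240,270) and the spatula in its tray at (308,187). The rack is upright on the pad at (175,428), no cassettes are left on the bench, and the bottles and glassware look where they were. The arm is clear, so I'll hand in.

```bash
python3 -c "
from bench import ctrl
print(ctrl.close_job())"
```

```text
the job is handed in; nothing more can be done
None
```

I handed the job in at about 56 s of robot time: all five cassettes lie flat, window up, in the shut case, the rack stands upright on the pad, the spatula is back in its tray, and the final picture shows nothing else moved; I have no judging result back.

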